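Snap the backing board into a picture frame

ROBOT

A 7-joint arm with a two-finger parallel gripper is mounted at the origin on the work surface. World frame = base frame: x ahead of the robot, y to its left, z up, the work surface at z = 0. Lengths are in mm, angles in rad, forces in N, time in s.
With the tool pointing down it reaches from about 400 to 875 mm from the base axis. Payload 4.4 kg.
Tool frame: the origin (TCP) lies midway between the tips of the shut fingers; the grasp point (between the pads) lies 19 mm behind it; z points along the fingers, y is the line along which they close (so a half turn about z gives the same grasp; the last joint's range is limited). The gripper opens to 85 mm and grips with 20 to 120 N. Pads are 22 mm wide; open, the fingers measure 114 mm over their backs; the gripper's body (76 mm by 85 mm) begins 54 mm behind the grasp point. The pads swing forward as they close: fully open they stand 13 mm farther back than shut.
Start: joints at [1.199, 0.628, 0.038, 1.517, -0.027, 0.996, -0.02], TCP at [195.714, -619.85, 231.313] pointing down, gripper open.
Joint ranges: [-3.06, 3.06], [-0.37, 2.12], [-1.25, 1.32], [0.18, 2.47], [-1.1, 4.24], [0.23, 1.98], [-2.94, 2.94]. Speed limits (rad/s): [2.57, 2.57, 3.14, 3.14, 3.14, 3.14, 3.14].

INTERFACE

Orientations are given as [roll, pitch, yaw] about the fixed x, y, z axes, in that order (R = Rz(yaw) Ry(pitch) Rx(roll)).
In Python, from cell import read_state, get_image, finish_job gives the robot as it stands.
- The arm moves only by the tool send_rows, never from a script. Its argument "series" is a list of rows, each an object of numbers: "ax", "ay", "az": the turn, a rotation vector about the tool's x, y, z in rad; "dx", "dy", "dz": the shift along the tool's x, y, z in cm; "hand": the closure, from 0 (fully open) to 1 (shut). In form: [{"ax": .., "ay": .., "az": .., "dx": .., "dy": .., "dz": .., "hand": ..}, ...]. A call has 1 to 10 rows; each row is the pose to reach, as a shift and turn from the pose commanded when the call began, along the tool's axes at that moment; what a row does not reach only later rows make up. A row lasts 1/10 s, in which the tool goes at most 50 mm and 8.59 degrees, less where a joint would pass 70% of its speed; a pose out of reach is approached as far as the arm can. A call with a gripper value outside its range is refused whole. The fingers move at their own pace and stop on an object; the grip force is fixed at half the most. Time passes only in rows, so rows that repeat a pose let the fingers close. It gives the time, the measured TCP pose, the force, the opening and the grip force at its end, in the units of the state.
- read_state(): the state, without advancing time (a new reading comes with each control period).
- get_image(name): name is "scene" or "top" or "wrist"; returns a dict with "pixels" (480x640x3 uint8, red, green, blue), "mtx" (3x3 intrinsics, pixels), "R" (3x3) and "t" (3): a world point X has camera coordinates R X + t. Camera axes: x right, y down, z forward; pixel columns grow to the right and rows downward; lengths in mm; the calibration is good to about 2 mm. A picture is of the moment at which its call begins. There is no depth.
- finish_job(): hands the job in; it is judged then, once.
The state is a dict: "clock": time; "qpos": joint angles; "qd": joint speeds; "tau": joint torques, N m; "eef_pos": TCP position; "tool_rot": TCP orientation; "force": force on the tool from outside, world axes, zero at the start; "torque": the same for the moment, N m; "width": finger opening in mm; "gripper_force": force on a finger pad.
Only numpy, scipy, OpenCV 4.12 (cv2) and the standard library are available. Lean on these libraries where they do the work, as an engineer would, in place of code of your own. Each camera call takes 0.05 s, during which the arm holds its last target. There are 200 camera calls.

TASK

The picture frame lies face down on the sloping rest. Take its loose backing board by the block on its back, lay it in the frame with its three tabs over the three brass spring catches, then press the tabs down one after another on their thumb pads until all three have snapped fully home and the board lies flat in the frame. Leave the other things on the table where they are.

Things in the scene. Friction and masses are not known exactly. Their poses are not given: they have to be found in the camera images.
- frame_seat (a point): Centre of the seat in the dark wooden picture frame (fixed, face down on a sloping rest): the plane of three ledges, one in each gap of the rails, on which the undersides of the board's tabs finally lie; the cream paper floor is 8 mm lower. Board axes end along seat axes. x points up the slope, y to the left looking up it, z square out of it, 24 degrees off vertical, towards the low side.
- frame: The frame; origin and axes as frame_seat. Opening inside the rails 154 mm (x) by 124 mm (y), 2 mm play round the board. Rails 18 mm wide, 32 mm above the seat (44 mm at the high end), inner top edges flared outward. Gaps for the tabs at x = +31 mm in both sides and at y = 0 in the low end. The rest under it is 190 mm wide, 205 mm long.
- catch_left_tip (a point): Tip of the brass spring catch in the left (+y) gap, 12 mm above the seat, 4.5 mm in over the tab's end, flat below (10 mm up). Its upper face slopes 50 degrees, so a tab pressed down drives it outward (up to 12 mm); it snaps back over the tab once that is on the seat. 6 to 15 N on the tab's pad does it; a tab not home springs back up.
- catch_right_tip (a point): Tip of the like catch in the right (-y) gap. The three catches work independently. Laid on all three, the board's underside is about 15 mm above the seat.
- catch_low_tip (a point): Tip of the like catch in the gap in the low (-x) end.
- board: The loose backing board: plain plywood, 150 (x) by 120 (y) by 8 mm, about 180 g, lying flat on the table at first, block and pads up. Origin: centre of its underside; z out of its back. Three tabs, 30 mm wide, stick out 12 mm: on both long sides at x = +31 mm (ends at y = +72, -72 mm) and in the middle of the -x end (end at x = -87 mm). None at the +x end.
- board_grip (a point): The grip: centre of the upper part of the wooden block on the board's back. The block is 58 mm long (x), 24 mm wide (y; grip across this), and stands from 8 to 44 mm above the board's underside; this point is 28 mm above the underside, straight above the board's origin. Axes as the board's.
- pad_left (a point): Where to press for the left tab: centre of the top of a square plywood thumb pad, 28 x 28 mm, 12 mm tall, at x = +31, y = +44, z = 20 mm in the board's frame. Axes as the board's.
- pad_right (a point): The same for the right tab: x = +31, y = -44, z = 20 mm in the board's frame.
- pad_low (a point): The same for the tab at the -x end: x = -56, y = 0, z = 20 mm in the board's frame.
- tab_left (a point): Middle of the end of the left (+y) tab, on the board's underside (x = +31, y = +72, z = 0 mm in the board's frame). When home it is 0 to 2 mm above the seat; resting on its catch about 15 mm.
- tab_right (a point): The same for the right (-y) tab: x = +31, y = -72, z = 0 mm in the board's frame.
- tab_low (a point): The same for the tab at the -x end: x = -87, y = 0, z = 0 mm in the board's frame.
- case: Bystander: black spectacle case, 155 x 52 x 30 mm, lying between the rest and the board. Origin: centre of its underside.
- trinket: Bystander: marble box with a brass top, 104 x 84 x 62 mm. Origin: centre of its underside.
- dog: Bystander: bronze dachshund, 190 mm long, 73 mm tall. Origin: centre of its underside.
- dish: Bystander: white dish, 120 mm wide, 18 mm tall. Origin: centre of its underside.
- candle: Bystander: amber glass jar with a brass cap, 68 mm wide, 85 mm tall. Origin: centre of its underside.
There are look-alikes about, which are no part of the job. Leave any purple look-alike of the board alone.

How it is judged (in metres and radians):
On the way:
1. with the board in the frame, at least one tab is home while another is still up (the tabs go down one after another, not all at once) (x of tab_left in the frame of frame_seat between 0.025 and 0.037 m and y of tab_left in the frame of frame_seat between 0.066 and 0.078 m and x of tab_right in the frame of frame_seat between 0.025 and 0.037 m and y of tab_right in the frame of frame_seat between -0.078 and -0.066 m and x of tab_low in the frame of frame_seat between -0.093 and -0.081 m and y of tab_low in the frame of frame_seat between -0.006 and 0.006 m and (z of tab_left in the frame of frame_seat between -0.004 and 0.004 m or z of tab_right in the frame of frame_seat between -0.004 and 0.004 m or z of tab_low in the frame of frame_seat between -0.004 and 0.004 m) and not (z of tab_left in the frame of frame_seat between -0.004 and 0.004 m and z of tab_right in the frame of frame_seat between -0.004 and 0.004 m and z of tab_low in the frame of frame_seat between -0.004 and 0.004 m)), for 0.1 s.
At the end, for the whole second after the job is handed in: All three tabs are home: their undersides lie within 4 mm of the seat, each tab within 6 mm of its place in the plane of the frame, and the board is at rest (x of tab_left in the frame of frame_seat between 0.025 and 0.037 m and y of tab_left in the frame of frame_seat between 0.066 and 0.078 m and x of tab_right in the frame of frame_seat between 0.025 and 0.037 m and y of tab_right in the frame of frame_seat between -0.078 and -0.066 m and x of tab_low in the frame of frame_seat between -0.093 and -0.081 m and y of tab_low in the frame of frame_seat between -0.006 and 0.006 m and z of tab_left in the frame of frame_seat between -0.004 and 0.004 m and z of tab_right in the frame of frame_seat between -0.004 and 0.004 m and z of tab_low in the frame of frame_seat between -0.004 and 0.004 m and linear speed of board below 0.01 m/s); the robot touches nothing.
It fails at once if a bystander was moved more than 30 mm (distance of any of case, trinket, dog, dish, candle from where it was at the start of the episode above 0.03 m).
It also fails if it takes over 53 s, if anything falls off the work surface, if the arm or the gripper's body presses on something with over 40 N, if the wrist force passes 120 N, or if a joint passes its speed limit or range.

## Working session

There is one attempt and no reset: what is moved stays moved. The work goes in short steps, Python scripts to look and compute and a tool call to move; the robot and the scene stay as the last step left them, time stands still between calls to the robot, and variables do not carry over. Pictures are saved under pics/ and viewed, at most 10 in all, crops included, and the job is handed in when it is done.

Besides the shell and the picture viewer there is one more tool, called after "Request:" by a JSON object that holds its "api" and its "payload", one argument or row to a line. send_rows: Moves the arm, as the interface text tells. Its arguments: {"type":"object","properties":{"series":{"type":"array","items":{"type":"object","properties":{"ax":{"type":"number"},"ay":{"type":"number"},"az":{"type":"number"},"dx":{"type":"number"},"dy":{"type":"number"},"dz":{"type":"number"},"hand":{"type":"number"}}}}},"required":["series"]}

```bash
mkdir -p pics; ls; python3 - <<'E'
from cell import read_state,get_image
import cv2,numpy as np,json
for n in("scene","top"):
    g=get_image(n); cv2.imwrite(f"pics/{n}0.png",g["pixels"][:,:,::-1]); np.savez(f"pics/{n}0.npz",**{k:np.array(g[k]) for k in("pixels","mtx","R","t")})
    print(n,np.round(g["mtx"],1).tolist(),np.round(g["R"],3).tolist(),np.round(g["t"],1))
s=read_state();print({k:s[k] for k in("clock","eef_pos","tool_rot","width","force")})
E
```

```text
pics
scene [[624.3, 0.0, 320.7], [0.0, 624.3, 256.0], [0.0, 0.0, 1.0]] [[0.017, 1.0, 0.014], [0.851, -0.007, -0.525], [-0.525, 0.021, -0.851]] [ -17.3 -392.2 2178.9]
top [[482.4, 0.0, 325.0], [0.0, 482.4, 245.7], [0.0, 0.0, 1.0]] [[0.003, -1.0, -0.002], [-1.0, -0.003, -0.03], [0.03, 0.002, -1.0]] [ -16.6  516.9 1267.3]
{'clock': 0.1, 'eef_pos': array([ 195.55685067, -619.30368015,  230.47460591]), 'tool_rot': array([-3.13988089e+00,  1.39662657e-05,  3.05804198e-01]), 'width': 85.51807129453292, 'force': array([-0.57922509,  0.8043387 ,  0.46126802])}
```

View pics/top0.png

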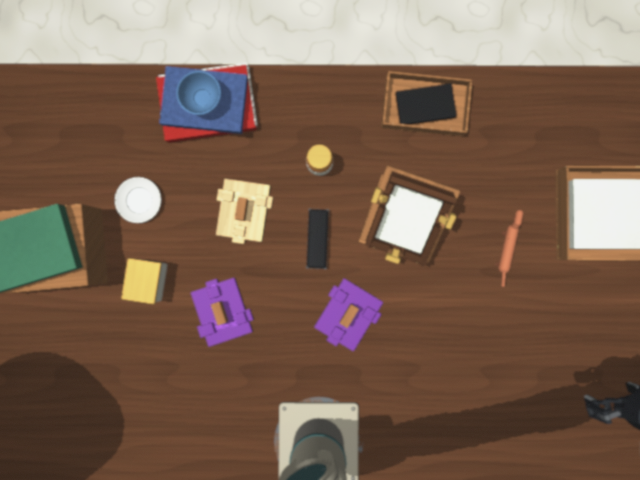

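View pics/scene0.png

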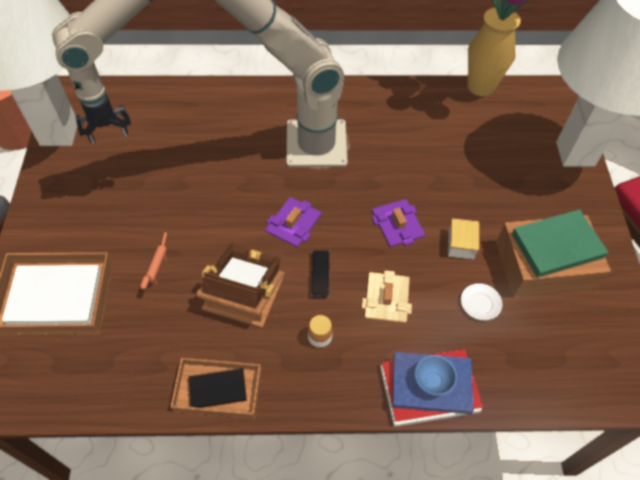

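The top view shows the frame at about (412,217), with catches at (378,197), (447,221) and (394,256). The plain board is at about (243,210), the spectacle case at (317,238) between them, and the purple look-alikes nearer the base. Next I'll enlarge the board and frame.

```bash
python3 - <<'E'
import cv2,numpy as np
t=cv2.imread("pics/top0.png");s=cv2.imread("pics/scene0.png")
def c(im,x,y,w=100,h=75): return cv2.resize(im[y:y+h,x:x+w],(400,300),interpolation=cv2.INTER_CUBIC)
o=np.vstack([np.hstack([c(t,200,172),c(t,348,165,136,102)]),np.hstack([c(s,340,262),c(s,190,240,112,84)])])
cv2.imwrite("pics/c0.png",o)
E
```

```text
(no output)
```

View pics/c0.png

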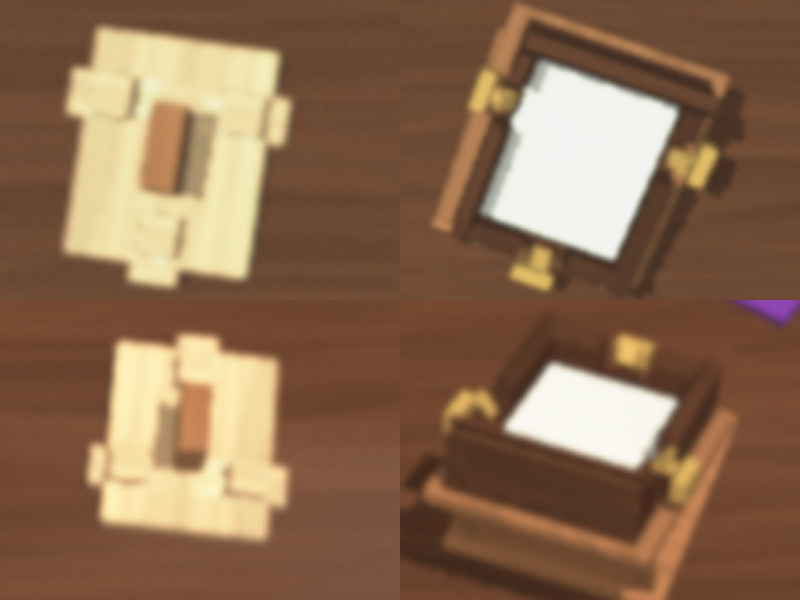

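The board's tabless (+x) end points away from the robot and its left tab is at image left. The frame's high end is also the far one. I'll fit both poses from corners: in the crop's top tiles, the board at (97,27), (279,50), (247,279), (63,253) and the paper at (540,60), (680,105), (612,262), (482,213).

```bash
cat > h.py <<'E'
import numpy as np
from scipy.optimize import least_squares
from scipy.spatial.transform import Rotation as Ro
def load(n): return dict(np.load(f"pics/{n}.npz"))
def proj(g,X):
    c=np.atleast_2d(X)@g["R"].T+np.ravel(g["t"]); p=c@g["mtx"].T; return p[:,:2]/p[:,2:]
def ray(g,uv,z):
    R=g["R"];C=-R.T@np.ravel(g["t"]);d=R.T@np.linalg.inv(g["mtx"])@[uv[0],uv[1],1]; return C+d*(z-C[2])/d[2]
def brd(p): return Ro.from_euler("z",p[2]).as_matrix(),np.array([p[0],p[1],0.])
def frm(p): # local x up slope, normal tilted 24deg to low side
    return (Ro.from_euler("z",p[3])*Ro.from_euler("y",-np.radians(24))).as_matrix(),np.array(p[:3])
def fit(f,p0,obs):
    def r(p):
        R,o=f(p); return np.concatenate([(proj(g,np.array(P)@R.T+o)-np.array(u)).ravel() for g,P,u in obs])
    s=least_squares(r,p0,loss="soft_l1"); return s.x,r(s.x).reshape(-1,2)
E
python3 - <<'E'
from h import *
T,S=load("top0"),load("scene0")
tl=lambda L,x0,y0,k,ox,oy:[((u-ox+.5)/k-.5+x0,(v-oy+.5)/k-.5+y0) for u,v in L]
bt=tl([(97,27),(279,50),(247,279),(63,253)],200,172,4,0,0)
B=[(75,60,8),(75,-60,8),(-75,-60,8),(-75,60,8)]
bs=tl([(100,520),(267,541),(278,358),(117,342)],340,262,4,0,300)
Bs=[(75,-60,8),(75,60,8),(-75,60,8),(-75,-60,8)]
p,r=fit(brd,[600,200,0],[(T,B,bt),(S,Bs,bs)]);print("board",p,r.round(1).tolist())
ft=tl([(540,60),(680,105),(612,262),(482,213)],348,165,400/136,400,0)
F=[(77,62,-8),(77,-62,-8),(-77,-62,-8),(-77,62,-8)]
fs=tl([(553,362),(680,398),(445,435),(645,500)],190,240,400/112,400,300)
Fs=[(-77,-62,-8),(-77,62,-8),(95,-80,44),(95,80,44)]
p,r=fit(frm,[600,-200,60,-.4],[(T,F,ft),(S,Fs,fs)]);print("frame",p,r.round(1).tolist())
for n,c in(("case",(317,238)),("candle",(319,157))):print(n,ray(T,c,30))
E
```

```text
board [ 6.10369282e+02  2.04160204e+02 -1.37755542e-01] [[0.3, 0.7], [-0.5, 1.3], [-0.7, -0.0], [0.5, 0.1], [0.3, 0.5], [-0.3, -0.0], [-0.6, 1.2], [0.2, 0.9]]
frame [ 5.77882787e+02 -2.23694280e+02  7.13088531e+01 -3.19996779e-01] [[-0.1, -1.0], [0.1, -0.4], [0.4, 0.6], [-0.9, 2.0], [-1.0, 3.5], [2.1, 4.2], [0.3, -0.6], [-1.1, -3.2]]
case [536.18229091   5.87805882  30.        ]
candle [747.91574175   1.49540862  30.        ]
```

```bash
cat >> h.py <<'E'
def state():
    from cell import read_state
    s=read_state(); return s,Ro.from_euler("xyz",s["tool_rot"]).as_matrix(),np.array(s["eef_pos"])
def go(Rt,pt):
    s,R,p=state()
    print("t",round(s["clock"],2),"d cm",np.round(R.T@(np.array(pt)-p)/10,2),"rv",np.round(Ro.from_matrix(R.T@Rt).as_rotvec(),3),"w",round(s["width"],1),"F",np.round(s["force"],1))
FL=np.diag([1.,-1,-1])
E
python3 - <<'E'
from h import *
R,o=brd([610.4,204.2,-.138]); go(R@FL,o+[0,0,230])
E
```

```text
t 0.1 d cm [ 64.35 -66.04   0.16] rv [-0.002  0.     0.444] w 85.5 F [-0.6  0.8  0.5]
```

Request:
{"api": "send_rows", "payload": {
  "series": [
    {"dx": 64.3,"dy": -66.0,"dz": 0,"az": 0.444,"hand": 0},
    {"dx": 64.3,"dy": -66.0,"dz": 0,"az": 0.444,"hand": 0},
    {"dx": 64.3,"dy": -66.0,"dz": 0,"az": 0.444,"hand": 0},
    {"dx": 64.3,"dy": -66.0,"dz": 0,"az": 0.444,"hand": 0},
    {"dx": 64.3,"dy": -66.0,"dz": 0,"az": 0.444,"hand": 0},
    {"dx": 64.3,"dy": -66.0,"dz": 0,"az": 0.444,"hand": 0},
    {"dx": 64.3,"dy": -66.0,"dz": 0,"az": 0.444,"hand": 0},
    {"dx": 64.3,"dy": -66.0,"dz": 0,"az": 0.444,"hand": 0},
    {"dx": 64.3,"dy": -66.0,"dz": 0,"az": 0.444,"hand": 0},
    {"dx": 64.3,"dy": -66.0,"dz": 0,"az": 0.444,"hand": 0}
  ]
}}

```text
invalid input at $.series[0]: expected keys ax, ay, az, dx, dy, dz, hand
```

```bash
python3 - <<'E'
from h import *
R,o=brd([610.4,204.2,-.138]); go(R@FL,o+[0,0,230])
E
```

```text
t 0.1 d cm [ 64.35 -66.04   0.16] rv [-0.002  0.     0.444] w 85.5 F [-0.6  0.8  0.5]
```

Request:
{"api": "send_rows", "payload": {
  "series": [
    {"ax": 0,"ay": 0,"dx": 64.3,"dy": -66.0,"dz": 0,"az": 0.444,"hand": 0},
    {"ax": 0,"ay": 0,"dx": 64.3,"dy": -66.0,"dz": 0,"az": 0.444,"hand": 0},
    {"ax": 0,"ay": 0,"dx": 64.3,"dy": -66.0,"dz": 0,"az": 0.444,"hand": 0},
    {"ax": 0,"ay": 0,"dx": 64.3,"dy": -66.0,"dz": 0,"az": 0.444,"hand": 0},
    {"ax": 0,"ay": 0,"dx": 64.3,"dy": -66.0,"dz": 0,"az": 0.444,"hand": 0},
    {"ax": 0,"ay": 0,"dx": 64.3,"dy": -66.0,"dz": 0,"az": 0.444,"hand": 0},
    {"ax": 0,"ay": 0,"dx": 64.3,"dy": -66.0,"dz": 0,"az": 0.444,"hand": 0},
    {"ax": 0,"ay": 0,"dx": 64.3,"dy": -66.0,"dz": 0,"az": 0.444,"hand": 0},
    {"ax": 0,"ay": 0,"dx": 64.3,"dy": -66.0,"dz": 0,"az": 0.444,"hand": 0},
    {"ax": 0,"ay": 0,"dx": 64.3,"dy": -66.0,"dz": 0,"az": 0.444,"hand": 0}
  ]
}}

```text
clock: 1.1
eef_pos: [421.1, -171.4, 231.3]
tool_rot: [3.142, -0.0, -0.138]
force: [0.9, -0.9, 0.7]
width: 85.6
gripper_force: 0.0
```

```bash
python3 - <<'E'
from h import *
R,o=brd([610.4,204.2,-.138]); go(R@FL,o+[0,0,230])
E
```

```text
t 1.1 d cm [ 13.57 -39.81   0.13] rv [ 0. -0. -0.] w 85.6 F [ 0.9 -0.9  0.7]
```

Request:
{"api": "send_rows", "payload": {
  "series": [
    {"ax": 0,"ay": 0,"dx": 13.5,"dy": -39.8,"dz": 0,"az": 0,"hand": 0},
    {"ax": 0,"ay": 0,"dx": 13.5,"dy": -39.8,"dz": 0,"az": 0,"hand": 0},
    {"ax": 0,"ay": 0,"dx": 13.5,"dy": -39.8,"dz": 0,"az": 0,"hand": 0},
    {"ax": 0,"ay": 0,"dx": 13.5,"dy": -39.8,"dz": 0,"az": 0,"hand": 0},
    {"ax": 0,"ay": 0,"dx": 13.5,"dy": -39.8,"dz": 0,"az": 0,"hand": 0},
    {"ax": 0,"ay": 0,"dx": 13.5,"dy": -39.8,"dz": 0,"az": 0,"hand": 0},
    {"ax": 0,"ay": 0,"dx": 13.5,"dy": -39.8,"dz": 0,"az": 0,"hand": 0},
    {"ax": 0,"ay": 0,"dx": 13.5,"dy": -39.8,"dz": 0,"az": 0,"hand": 0},
    {"ax": 0,"ay": 0,"dx": 13.5,"dy": -39.8,"dz": 0,"az": 0,"hand": 0},
    {"ax": 0,"ay": 0,"dx": 13.5,"dy": -39.8,"dz": 0,"az": 0,"hand": 0}
  ]
}}

```text
clock: 2.1
eef_pos: [609.2, 207.2, 230.1]
tool_rot: [-3.14, 0.001, -0.132]
force: [0.6, -1.2, -0.2]
width: 85.3
gripper_force: 0.0
```

```bash
python3 - <<'E'
from h import *
from cell import get_image
import cv2
R,o=brd([610.4,204.2,-.138]); go(R@FL,o+[0,0,230])
g=get_image("wrist"); cv2.imwrite("pics/w1.png",g["pixels"][:,:,::-1]); np.savez("pics/w1.npz",**{k:np.array(g[k]) for k in("pixels","mtx","R","t")})
B=np.array([(75,60,8),(75,-60,8),(-75,-60,8),(-75,60,8),(29,12,44),(29,-12,44),(-29,-12,44),(-29,12,44)])
print(proj(g,B@R.T+o).round().tolist())
E
```

```text
t 2.1 d cm [0.16 0.28 0.01] rv [-0.002  0.001  0.006] w 85.3 F [ 0.6 -1.2 -0.2]
[[262.0, 133.0], [375.0, 133.0], [368.0, 266.0], [267.0, 265.0], [306.0, 181.0], [330.0, 181.0], [329.0, 237.0], [306.0, 237.0]]
```

View pics/w1.png

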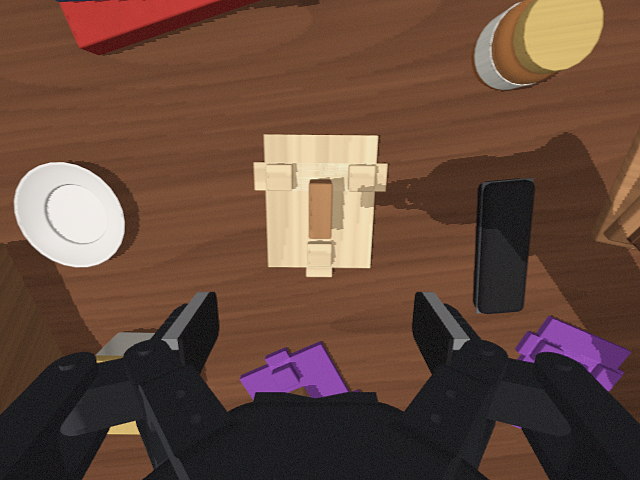

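The wrist view shows the board where predicted to within about 3 px: corners (264,135), (379,136), (371,269), (267,267) and block top (310,180) to (331,239). I'll refine the fit and descend.

```bash
python3 - <<'E'
from h import *
g=load("w1")
B=[(75,60,8),(75,-60,8),(-75,-60,8),(-75,60,8),(29,12,44),(29,-12,44),(-29,-12,44),(-29,12,44)]
p,r=fit(brd,[610,204,-.138],[(g,B,[(264,135),(379,136),(371,269),(267,267),(310,180),(333,180),(331,239),(309,239)])])
print(p,r.round(1).tolist())
R,o=brd(p);go(R@FL,o+[0,0,11])
E
```

```text
[ 6.08146294e+02  2.01804375e+02 -1.46330161e-01] [[0.7, -1.0], [-0.7, -0.3], [-1.3, -1.3], [1.5, -0.7], [-0.8, 3.0], [0.4, 3.4], [0.7, 0.2], [-0.3, -0.1]]
t 2.15 d cm [1.000e-02 2.100e-01 2.193e+01] rv [0.    0.001 0.011] w 85.5 F [-0.7  0.  -0.4]
```

Request:
{"api": "send_rows", "payload": {
  "series": [
    {"ax": 0,"ay": 0,"dx": 0,"dy": 0.2,"dz": 5,"az": 0.01,"hand": 0},
    {"ax": 0,"ay": 0,"dx": 0,"dy": 0.2,"dz": 10,"az": 0.01,"hand": 0},
    {"ax": 0,"ay": 0,"dx": 0,"dy": 0.2,"dz": 15,"az": 0.01,"hand": 0},
    {"ax": 0,"ay": 0,"dx": 0,"dy": 0.2,"dz": 19,"az": 0.01,"hand": 0},
    {"ax": 0,"ay": 0,"dx": 0,"dy": 0.2,"dz": 21.9,"az": 0.01,"hand": 0},
    {"ax": 0,"ay": 0,"dx": 0,"dy": 0.2,"dz": 21.9,"az": 0.01,"hand": 0},
    {"ax": 0,"ay": 0,"dx": 0,"dy": 0.2,"dz": 21.9,"az": 0.01,"hand": 1},
    {"ax": 0,"ay": 0,"dx": 0,"dy": 0.2,"dz": 21.9,"az": 0.01,"hand": 1},
    {"ax": 0,"ay": 0,"dx": 0,"dy": 0.2,"dz": 21.9,"az": 0.01,"hand": 1},
    {"ax": 0,"ay": 0,"dx": 0,"dy": 0.2,"dz": 21.9,"az": 0.01,"hand": 1}
  ]
}}

```text
clock: 3.15
eef_pos: [609.9, 200.7, 14.1]
tool_rot: [-3.14, -0.002, -0.148]
force: [1.7, 1.8, -0.8]
width: 28.5
gripper_force: 0.0
```

Request:
{"api": "send_rows", "payload": {
  "series": [
    {"ax": 0,"ay": 0,"dx": 0,"dy": 0,"dz": 0,"az": 0,"hand": 1},
    {"ax": 0,"ay": 0,"dx": 0,"dy": 0,"dz": 0,"az": 0,"hand": 1},
    {"ax": 0,"ay": 0,"dx": 0,"dy": 0,"dz": 0,"az": 0,"hand": 1},
    {"ax": 0,"ay": 0,"dx": 0,"dy": 0,"dz": 0,"az": 0,"hand": 1}
  ]
}}

```text
clock: 3.55
eef_pos: [610.1, 200.9, 14.1]
tool_rot: [-3.14, -0.003, -0.148]
force: [-1.5, 0.5, 5.9]
width: 23.2
gripper_force: 61.0
```

```bash
python3 - <<'E'
from h import *
Rf,of=frm([577.9,-223.7,71.3,-.32])
R,o=brd([608.1,201.8,-.146]);go(R@FL,o+[0,0,160])
go(Rf@FL,of+Rf@[0,0,160]);print(of+Rf@[0,0,160])
E
```

```text
t 3.55 d cm [ -0.17  -0.08 -14.59] rv [-0.001 -0.003 -0.002] w 23.2 F [-1.5  0.5  5.9]
t 3.55 d cm [ -3.28  41.33 -20.4 ] rv [-0.038  0.415  0.169] w 23.2 F [-1.5  0.5  5.9]
[ 516.12578761 -203.2286805   217.46727322]
```

Gripped: width 23.2 mm, force 61 N. Next I'll lift and move to a station beside the frame, tilted to match it, so the wrist camera sees the frame past the held board.

```bash
python3 - <<'E'
from h import *
Rf,of=frm([577.9,-223.7,71.3,-.32])
go(Rf@FL,of+Rf@[0,200,200]);print(of+Rf@[0,200,200])
E
```

```text
t 3.55 d cm [ -1.45  21.34 -24.02] rv [-0.038  0.415  0.169] w 23.2 F [-1.5  0.5  5.9]
[563.59554664  -8.26376701 254.00909153]
```

Request:
{"api": "send_rows", "payload": {
  "series": [
    {"ax": 0,"ay": 0,"az": 0,"dx": 0,"dy": 0,"dz": -3,"hand": 1},
    {"ax": 0,"ay": 0,"az": 0,"dx": 0,"dy": 0,"dz": -8,"hand": 1},
    {"ax": 0,"ay": 0,"az": 0,"dx": 0,"dy": 0,"dz": -13,"hand": 1},
    {"ax": -0.01,"ay": 0.1,"az": 0.05,"dx": 0,"dy": 2,"dz": -17,"hand": 1},
    {"ax": -0.02,"ay": 0.2,"az": 0.1,"dx": -1,"dy": 6,"dz": -20,"hand": 1},
    {"ax": -0.038,"ay": 0.3,"az": 0.14,"dx": -1.4,"dy": 10,"dz": -23,"hand": 1},
    {"ax": -0.038,"ay": 0.415,"az": 0.169,"dx": -1.4,"dy": 14.5,"dz": -24,"hand": 1},
    {"ax": -0.038,"ay": 0.415,"az": 0.169,"dx": -1.4,"dy": 19,"dz": -24,"hand": 1},
    {"ax": -0.038,"ay": 0.415,"az": 0.169,"dx": -1.4,"dy": 21.3,"dz": -24,"hand": 1},
    {"ax": -0.038,"ay": 0.415,"az": 0.169,"dx": -1.4,"dy": 21.3,"dz": -24,"hand": 1}
  ]
}}

```text
clock: 4.55
eef_pos: [561.7, -12.4, 253.0]
tool_rot: [3.138, -0.416, -0.325]
force: [0.7, 0.6, -1.5]
width: 22.8
gripper_force: 60.0
```

Request:
{"api": "send_rows", "payload": {
  "series": [
    {"ax": 0,"ay": 0,"az": 0,"dx": 0,"dy": 0,"dz": 0,"hand": 1},
    {"ax": 0,"ay": 0,"az": 0,"dx": 0,"dy": 0,"dz": 0,"hand": 1}
  ]
}}

```text
clock: 4.75
eef_pos: [563.9, -7.1, 252.4]
tool_rot: [3.14, -0.416, -0.318]
force: [0.7, -0.5, -1.4]
width: 22.8
gripper_force: 60.0
```

```bash
python3 - <<'E'
from h import *
from cell import get_image
import cv2
R,o=frm([577.9,-223.7,71.3,-.32]); go(R@FL,o+R@[0,200,200])
g=get_image("wrist"); cv2.imwrite("pics/w2.png",g["pixels"][:,:,::-1]); np.savez("pics/w2.npz",**{k:np.array(g[k]) for k in("pixels","mtx","R","t")})
F=np.array([(77,62,-8),(77,-62,-8),(-77,-62,-8),(-77,62,-8),(31,67.5,12),(31,-67.5,12),(-82.5,0,12)])
print(proj(g,F@R.T+o).round().tolist())
cv2.imwrite("pics/w2c.png",cv2.resize(g["pixels"][60:360,260:640,::-1],None,fx=2,fy=2,interpolation=cv2.INTER_CUBIC))
E
```

```text
t 4.75 d cm [ 0.07  0.12 -0.14] rv [0.001 0.003 0.002] w 22.8 F [ 0.7 -0.5 -1.4]
[[453.0, 132.0], [576.0, 132.0], [545.0, 273.0], [436.0, 273.0], [450.0, 180.0], [586.0, 180.0], [499.0, 285.0]]
```

View pics/w2c.png

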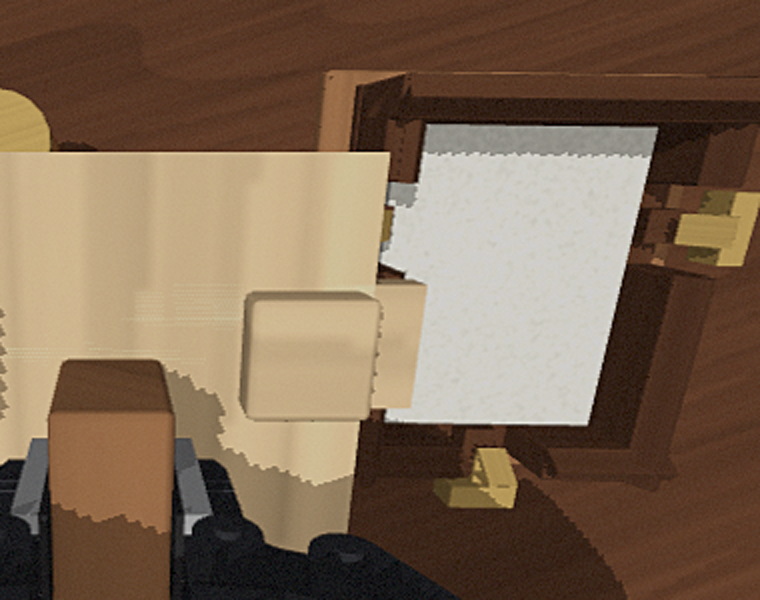

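The crop shows the frame's paper right corners at full-image (589,123.5) and (554.5,272.5), the right catch tip near (598.5,175) and the low catch tip near (506,285). The held board's corner is at (454.5,136) and its right pad is visible, so I'll fit the frame and the held board together.

```bash
python3 - <<'E'
from h import *
T,g=load("top0"),load("w2")
full=lambda L:[(260+(u+.5)/2-.5,60+(v+.5)/2-.5) for u,v in L]
print("cam",-g["R"].T@np.ravel(g["t"]),g["mtx"][0,0])
F=[(77,-62,-8),(-77,-62,-8),(31,-67.5,12),(-82.5,0,12)]
fo=full([(658,127),(589,425),(677,230),(494,450)])
tl=[((u-400+.5)/(400/136)-.5+348,(v+.5)/(400/136)-.5+165) for u,v in[(540,60),(680,105),(612,262),(482,213)]]
Ft=[(77,62,-8),(77,-62,-8),(-77,-62,-8),(-77,62,-8)]
for obs in([(g,F,fo)],[(g,F,fo),(T,Ft,tl)]):
    pf,r=fit(frm,[578,-224,71,-.32],obs);print("frame",pf.round(3),r.round(1).tolist())
Rf,of=frm(pf)
v=np.array([45,-30,20]);
print("high edge rows",proj(g,np.array([(77,-62,-8),(77,40,-8)])@Rf.T+of).round(1).tolist(), full([(425,124)]))
s,Rt,pt=state()
P=[(45,-30,20),(45,-58,20),(17,-58,20),(17,-30,20),(75,-60,8),(46,-72,8),(16,-72,8),(29,12,44),(29,-12,44)]
po=full([(247,293),(380,295),(372,419),(243,419),(389,152),(426,285),(411,408),(50,410),(173,410)])
hb=lambda p:(Rt@FL@Ro.from_rotvec(p[3:]).as_matrix(),pt+Rt@FL@p[:3])
p,r=fit(hb,np.array([0,0,-14,0,0,0.]),[(g,P,po)]);print("board in tool(flipped)",p.round(3),r.round(1).tolist())
Rb,ob=hb(p);print("board in frame",Rf.T@(ob-of),Ro.from_matrix(Rf.T@Rb).as_rotvec())
np.savez("fit.npz",pf=pf,p=p)
E
```

```text
cam [572.68786127  -9.82722005 412.74937952] 330.8168773614104
frame [ 5.79090e+02 -2.22533e+02  8.84790e+01 -3.22000e-01] [[-0.5, 0.3], [-0.2, 0.1], [0.8, -0.3], [-0.1, -0.1]]
frame [ 5.78980e+02 -2.21895e+02  8.90740e+01 -3.22000e-01] [[-0.6, 0.3], [-0.2, 0.3], [0.8, -0.2], [-0.2, 0.2], [0.3, -2.7], [1.1, -1.7], [1.0, 0.1], [-0.9, 1.2]]
high edge rows [[588.1, 123.5], [481.5, 123.2]] [(472.25, 121.75)]
board in tool(flipped) [-1.9270e+00 -1.7980e+00 -1.7945e+01 -3.2000e-02 -2.0000e-03  1.1000e-02] [[2.2, 2.9], [1.5, 1.7], [-1.1, 0.3], [1.1, 0.2], [-1.0, 0.0], [0.1, -1.1], [-0.2, -1.8], [-1.8, -0.4], [0.0, -0.4]]
board in frame [-10.69443458 197.33274268 164.59171079] [-0.03258401  0.00094916  0.01441383]
```

```bash
cat >> h.py <<'E'
Rf,of=frm([579.1,-222.4,88.6,-.322])
def gf(x,y,z): go(Rf@FL,of+Rf@[x,y,z])
def where():
    s,R,p=state(); print("TCP in frame",(Rf.T@(p-of)).round(1),Ro.from_matrix(Rf.T@R@FL).as_rotvec().round(3))
E
python3 -c "
from h import *
where();gf(1.9,.5,75)"
```

```text
TCP in frame [ -8.9 199.5 183.1] [-0.     0.003  0.004]
t 4.8 d cm [ 1.02 19.91 10.81] rv [0.    0.003 0.004] w 23.1 F [ 0.1  0.4 -1.4]
```

Request:
{"api": "send_rows", "payload": {
  "series": [
    {"ax": 0,"ay": 0.003,"az": 0.004,"dx": 0.3,"dy": 4,"dz": 0,"hand": 1},
    {"ax": 0,"ay": 0.003,"az": 0.004,"dx": 0.6,"dy": 8.5,"dz": 0,"hand": 1},
    {"ax": 0,"ay": 0.003,"az": 0.004,"dx": 1,"dy": 13,"dz": 0,"hand": 1},
    {"ax": 0,"ay": 0.003,"az": 0.004,"dx": 1,"dy": 17,"dz": 0,"hand": 1},
    {"ax": 0,"ay": 0.003,"az": 0.004,"dx": 1,"dy": 19.9,"dz": 1,"hand": 1},
    {"ax": 0,"ay": 0.003,"az": 0.004,"dx": 1,"dy": 19.9,"dz": 4,"hand": 1},
    {"ax": 0,"ay": 0.003,"az": 0.004,"dx": 1,"dy": 19.9,"dz": 7,"hand": 1},
    {"ax": 0,"ay": 0.003,"az": 0.004,"dx": 1,"dy": 19.9,"dz": 9.5,"hand": 1},
    {"ax": 0,"ay": 0.003,"az": 0.004,"dx": 1,"dy": 19.9,"dz": 9.8,"hand": 1},
    {"ax": 0,"ay": 0.003,"az": 0.004,"dx": 1,"dy": 19.9,"dz": 9.8,"hand": 1}
  ]
}}

```text
clock: 5.8
eef_pos: [537.1, -213.9, 175.9]
tool_rot: [3.122, -0.403, -0.317]
force: [0.2, -0.5, -1.0]
width: 22.9
gripper_force: 60.0
```

```bash
python3 - <<'E'
from h import *
from cell import get_image
import cv2
where()
g=get_image("wrist"); np.savez("pics/w3.npz",**{k:np.array(g[k]) for k in("pixels","mtx","R","t")})
im=g["pixels"][:,:,::-1].copy()
F=np.array([(77,62,32),(77,-62,32),(31,67.5,12),(31,-67.5,12)]) ; print(proj(g,F@Rf.T+of).round().tolist())
cv2.imwrite("pics/w3.png",cv2.resize(im[20:420,60:580],None,fx=1.5,fy=1.5,interpolation=cv2.INTER_CUBIC))
E
```

```text
TCP in frame [-3.3 -5.2 97. ] [-0.018  0.016  0.005]
[[199.0, 122.0], [409.0, 123.0], [207.0, 193.0], [403.0, 194.0]]
```

View pics/w3.png

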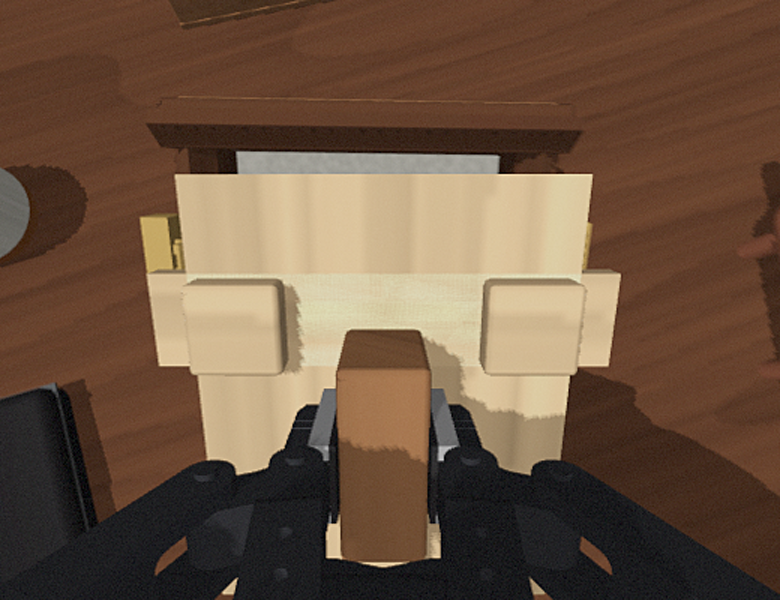

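Both sides of the held board are visible (corners at crop (177,175) and (593,175)), and the frame's paper edge runs from (237,150) to (500,152). That's enough to check both.

```bash
python3 - <<'E'
from h import *
g=load("w3")
full=lambda L:np.array([(60+(u+.5)/1.5-.5,20+(v+.5)/1.5-.5) for u,v in L])
print("paper pred",proj(g,np.array([(77,62,-8),(77,-62,-8)])@Rf.T+of).round(1).tolist(),"obs",full([(237,150),(500,152)]).round(1).tolist())
Rt=Ro.from_euler("xyz",[3.122,-.403,-.317]).as_matrix();pt=np.array([537.1,-213.9,175.9])
P=[(75,60,8),(75,-60,8),(46,72,8),(16,72,8),(46,-72,8),(16,-72,8),(29,12,44),(29,-12,44)]
po=full([(177,175),(593,175),(148,271),(158,366),(620,271),(612,366),(337,370),(431,370)])
hb=lambda p:(Rt@FL@Ro.from_rotvec([0,p[4],p[3]]).as_matrix(),pt+Rt@FL@p[:3])
p,r=fit(hb,np.array([-2,0,-14,0,0.]),[(g,P,po)]);print("x y z yaw pitch",p.round(3),r.round(1).tolist())
where();gf(1.9,.5,77)
E
```

```text
paper pred [[217.0, 123.3], [392.7, 124.2]] obs [[217.8, 119.8], [393.2, 121.2]]
x y z yaw pitch [-1.4700e+00 -6.0900e-01 -1.3823e+01 -1.0000e-03  7.0000e-03] [[-0.5, -0.6], [-0.1, -0.4], [-0.2, 1.7], [1.4, -0.0], [0.6, 1.9], [-2.4, 0.1], [-0.8, -0.3], [2.0, -0.3]]
TCP in frame [-3.7 -5.  95.2] [-0.016  0.017  0.005]
t 5.85 d cm [ 0.59 -0.57  1.8 ] rv [0.016 0.017 0.005] w 23.0 F [ 0.4  0.2 -3.5]
```

Request:
{"api": "send_rows", "payload": {
  "series": [
    {"ax": 0,"ay": 0,"az": 0,"dx": 0,"dy": 0,"dz": 0,"hand": 1},
    {"ax": 0,"ay": 0,"az": 0,"dx": 0,"dy": 0,"dz": 0,"hand": 1},
    {"ax": 0,"ay": 0,"az": 0,"dx": 0,"dy": 0,"dz": 0,"hand": 1}
  ]
}}

```text
clock: 6.15
eef_pos: [536.3, -214.4, 177.4]
tool_rot: [3.121, -0.403, -0.318]
force: [-0.6, 0.5, -0.6]
width: 23.1
gripper_force: 59.8
```

```bash
python3 -c "
from h import *
where();gf(3,.6,31)"
```

```text
TCP in frame [-3.3 -5.9 98.7] [-0.019  0.016  0.004]
t 6.15 d cm [ 0.74 -0.78  6.75] rv [0.019 0.016 0.004] w 23.1 F [-0.6  0.5 -0.6]
```

Request:
{"api": "send_rows", "payload": {
  "series": [
    {"ax": 0.019,"ay": 0.016,"az": 0.004,"dx": 0.7,"dy": -0.8,"dz": 0,"hand": 1},
    {"ax": 0.019,"ay": 0.016,"az": 0.004,"dx": 0.7,"dy": -0.8,"dz": 1,"hand": 1},
    {"ax": 0.019,"ay": 0.016,"az": 0.004,"dx": 0.7,"dy": -0.8,"dz": 2,"hand": 1},
    {"ax": 0.019,"ay": 0.016,"az": 0.004,"dx": 0.7,"dy": -0.8,"dz": 2,"hand": 1},
    {"ax": 0.019,"ay": 0.016,"az": 0.004,"dx": 0.7,"dy": -0.8,"dz": 2,"hand": 1}
  ]
}}

```text
clock: 6.65
eef_pos: [552.1, -211.6, 161.4]
tool_rot: [3.141, -0.418, -0.322]
force: [-0.9, -0.8, -1.5]
width: 22.9
gripper_force: 60.0
```

```bash
python3 -c "
from h import *
where();gf(3,.6,31)"
```

```text
TCP in frame [ 3.1  1.7 78.3] [-0.  0.  0.]
t 6.65 d cm [-0.01  0.11  4.73] rv [0. 0. 0.] w 22.9 F [-0.9 -0.8 -1.5]
```

Request:
{"api": "send_rows", "payload": {
  "series": [
    {"ax": 0,"ay": 0,"az": 0,"dx": 0,"dy": 0.1,"dz": 0.8,"hand": 1},
    {"ax": 0,"ay": 0,"az": 0,"dx": 0,"dy": 0.1,"dz": 1.6,"hand": 1},
    {"ax": 0,"ay": 0,"az": 0,"dx": 0,"dy": 0.1,"dz": 2.3,"hand": 1},
    {"ax": 0,"ay": 0,"az": 0,"dx": 0,"dy": 0.1,"dz": 2.9,"hand": 1},
    {"ax": 0,"ay": 0,"az": 0,"dx": 0,"dy": 0.1,"dz": 2.9,"hand": 1}
  ]
}}

```text
clock: 7.15
eef_pos: [564.7, -218.0, 137.8]
tool_rot: [-3.14, -0.408, -0.321]
force: [-0.7, 0.7, -1.9]
width: 22.9
gripper_force: 60.2
```

```bash
python3 -c "
from h import *
where();gf(3,.6,31)"
```

```text
TCP in frame [ 6.3 -0.4 51. ] [0.002 0.011 0.001]
t 7.15 d cm [-0.3  -0.1   2.01] rv [-0.002  0.011  0.001] w 22.9 F [-0.7  0.7 -1.9]
```

Request:
{"api": "send_rows", "payload": {
  "series": [
    {"ax": 0,"ay": 0,"az": 0,"dx": 0,"dy": 0,"dz": 0,"hand": 1},
    {"ax": 0,"ay": 0,"az": 0,"dx": 0,"dy": 0,"dz": 0,"hand": 1}
  ]
}}

```text
clock: 7.35
eef_pos: [564.8, -218.2, 138.4]
tool_rot: [-3.141, -0.409, -0.321]
force: [-0.7, 1.8, -2.1]
width: 23.1
gripper_force: 60.2
```

```bash
python3 -c "
from h import *
where();gf(3,.6,31)"
```

```text
TCP in frame [ 6.7 -0.6 51.5] [0.002 0.01  0.001]
t 7.35 d cm [-0.35 -0.11  2.06] rv [-0.002  0.01   0.001] w 23.1 F [-0.7  1.8 -2.1]
```

Request:
{"api": "send_rows", "payload": {
  "series": [
    {"ax": 0,"ay": 0.01,"az": 0,"dx": -0.35,"dy": -0.1,"dz": 0,"hand": 1},
    {"ax": 0,"ay": 0.01,"az": 0,"dx": -0.35,"dy": -0.1,"dz": 0.5,"hand": 1},
    {"ax": 0,"ay": 0.01,"az": 0,"dx": -0.35,"dy": -0.1,"dz": 1,"hand": 1},
    {"ax": 0,"ay": 0.01,"az": 0,"dx": -0.35,"dy": -0.1,"dz": 1,"hand": 1}
  ]
}}

```text
clock: 7.75
eef_pos: [566.6, -218.6, 132.5]
tool_rot: [-3.138, -0.403, -0.319]
force: [-9.7, 5.9, 3.6]
width: 23.2
gripper_force: 62.6
```

```bash
python3 -c "
from h import *
where();gf(3,.6,31)"
```

```text
TCP in frame [ 5.9 -0.3 45.4] [0.004 0.016 0.003]
t 7.75 d cm [-0.27 -0.09  1.45] rv [-0.004  0.016  0.003] w 23.2 F [-9.7  5.9  3.6]
```

Light contact: about 8.6 N toward -x, with the board's far edge on the high rail's flare. I'll back up a little and shift down-slope.

Request:
{"api": "send_rows", "payload": {
  "series": [
    {"ax": 0,"ay": 0.02,"az": 0,"dx": -0.5,"dy": -0.1,"dz": -0.5,"hand": 1},
    {"ax": 0,"ay": 0.02,"az": 0,"dx": -0.6,"dy": -0.1,"dz": -0.5,"hand": 1},
    {"ax": 0,"ay": 0.02,"az": 0,"dx": -0.6,"dy": -0.1,"dz": -0.5,"hand": 1}
  ]
}}

```text
clock: 8.05
eef_pos: [566.2, -220.1, 142.6]
tool_rot: [-3.138, -0.418, -0.318]
force: [-0.2, -0.2, -1.5]
width: 23.1
gripper_force: 61.3
```

```bash
python3 -c "
from h import *
where();gf(1.5,.6,31)"
```

```text
TCP in frame [10.1 -1.9 54.6] [0.005 0.001 0.004]
t 8.05 d cm [-0.86 -0.25  2.36] rv [-0.005  0.001  0.004] w 23.1 F [-0.2 -0.2 -1.5]
```

```bash
python3 -c "
from h import *
s,R,p=state();print(s['qpos'].round(3) if hasattr(s['qpos'],'round') else s['qpos'],s['eef_pos'],s['qd'])"
```

```text
[ 0.623  0.598 -0.424  2.122  1.423  0.233 -2.941] [ 566.1892863  -220.14118675  142.57355293] [-0.00378197  0.00817462  0.00469989 -0.00200331 -0.00079804 -0.00017728
 -0.00073725]
```

Request:
{"api": "send_rows", "payload": {
  "series": [
    {"ax": 0,"ay": 0,"az": 0,"dx": 0,"dy": 0,"dz": 0,"hand": 1},
    {"ax": 0,"ay": 0,"az": 0,"dx": 0,"dy": 0,"dz": 0,"hand": 1}
  ]
}}

```text
clock: 8.25
eef_pos: [565.8, -219.8, 141.9]
tool_rot: [-3.138, -0.417, -0.318]
force: [0.4, -0.4, -0.9]
width: 23.1
gripper_force: 61.3
```

```bash
python3 -c "
from h import *
s,R,p=state();print(s['qpos'])
where()"
```

```text
[ 0.6225418   0.59868915 -0.42384659  2.12215582  1.42321103  0.23325969
 -2.94109946]
TCP in frame [ 9.4 -1.7 54.1] [0.006 0.002 0.004]
```

Joints 6 and 7 are at their limits here (0.233 and -2.941), so this pose can't be reached with this grasp. A hand turned by half gives j7 of about 0.2, so I'll take the board back to its old spot and regrasp it that way.

Request:
{"api": "send_rows", "payload": {
  "series": [
    {"ax": 0,"ay": 0,"az": 0,"dx": 0,"dy": 0,"dz": -2,"hand": 1},
    {"ax": 0,"ay": 0,"az": 0,"dx": 0,"dy": 0,"dz": -5,"hand": 1},
    {"ax": 0,"ay": 0,"az": 0,"dx": 0,"dy": 0,"dz": -8,"hand": 1},
    {"ax": 0,"ay": 0,"az": 0,"dx": 0,"dy": 0,"dz": -11,"hand": 1}
  ]
}}

```text
clock: 8.65
eef_pos: [522.5, -205.7, 243.1]
tool_rot: [-3.138, -0.415, -0.317]
force: [0.4, -1.8, -0.5]
width: 23.2
gripper_force: 61.2
```

```bash
python3 -c "
from h import *
s,R,p=state();print(s['qpos'])
where()
R,o=brd([610.1,200.9,-.148]);go(R@FL,o+[0,0,160])"
```

```text
[ 0.90384788  0.4204584  -0.77552686  2.12697406  0.88828141  0.41535388
 -2.42581277]
TCP in frame [  9.   -2.1 165.1] [0.006 0.004 0.004]
t 8.65 d cm [ -7.34 -41.34   6.01] rv [ 0.031 -0.414 -0.166] w 23.2 F [ 0.4 -1.8 -0.5]
```

Request:
{"api": "send_rows", "payload": {
  "series": [
    {"ax": 0.03,"ay": -0.414,"az": -0.166,"dx": -7.3,"dy": -41.3,"dz": 6,"hand": 1},
    {"ax": 0.03,"ay": -0.414,"az": -0.166,"dx": -7.3,"dy": -41.3,"dz": 6,"hand": 1},
    {"ax": 0.03,"ay": -0.414,"az": -0.166,"dx": -7.3,"dy": -41.3,"dz": 6,"hand": 1},
    {"ax": 0.03,"ay": -0.414,"az": -0.166,"dx": -7.3,"dy": -41.3,"dz": 6,"hand": 1},
    {"ax": 0.03,"ay": -0.414,"az": -0.166,"dx": -7.3,"dy": -41.3,"dz": 6,"hand": 1},
    {"ax": 0.03,"ay": -0.414,"az": -0.166,"dx": -7.3,"dy": -41.3,"dz": 6,"hand": 1},
    {"ax": 0.03,"ay": -0.414,"az": -0.166,"dx": -7.3,"dy": -41.3,"dz": 6,"hand": 1},
    {"ax": 0.03,"ay": -0.414,"az": -0.166,"dx": -7.3,"dy": -41.3,"dz": 6,"hand": 1},
    {"ax": 0.03,"ay": -0.414,"az": -0.166,"dx": -7.3,"dy": -41.3,"dz": 6,"hand": 1},
    {"ax": 0.03,"ay": -0.414,"az": -0.166,"dx": -7.3,"dy": -41.3,"dz": 6,"hand": 1}
  ]
}}

```text
clock: 9.65
eef_pos: [610.2, 206.0, 158.7]
tool_rot: [-3.139, 0.0, -0.142]
force: [0.0, -0.4, -1.5]
width: 23.7
gripper_force: 61.2
```

Request:
{"api": "send_rows", "payload": {
  "series": [
    {"ax": 0,"ay": 0,"az": 0,"dx": 0,"dy": 0,"dz": 0,"hand": 1},
    {"ax": 0,"ay": 0,"az": 0,"dx": 0,"dy": 0,"dz": 0,"hand": 1}
  ]
}}

```text
clock: 9.85
eef_pos: [611.5, 198.1, 159.3]
tool_rot: [3.138, -0.001, -0.15]
force: [-1.1, -0.1, -1.8]
width: 23.1
gripper_force: 61.2
```

```bash
python3 -c "
from h import *
s,R,p=state();print(s['qpos'])
R,o=brd([610.1,200.9,-.148]);go(R@FL,o+[0,0,14.5])"
```

```text
[ 0.09576084  0.82555153 -0.82060257  1.59422287  0.68217931  1.02983089
 -2.65124975]
t 9.85 d cm [-0.2  -0.31 14.48] rv [ 0.003 -0.001 -0.002] w 23.1 F [-1.1 -0.1 -1.8]
```

Request:
{"api": "send_rows", "payload": {
  "series": [
    {"ax": 0,"ay": 0,"az": 0,"dx": -0.2,"dy": -0.3,"dz": 5,"hand": 1},
    {"ax": 0,"ay": 0,"az": 0,"dx": -0.2,"dy": -0.3,"dz": 9.5,"hand": 1},
    {"ax": 0,"ay": 0,"az": 0,"dx": -0.2,"dy": -0.3,"dz": 12.5,"hand": 1},
    {"ax": 0,"ay": 0,"az": 0,"dx": -0.2,"dy": -0.3,"dz": 14,"hand": 1},
    {"ax": 0,"ay": 0,"az": 0,"dx": -0.2,"dy": -0.3,"dz": 14.4,"hand": 1},
    {"ax": 0,"ay": 0,"az": 0,"dx": -0.2,"dy": -0.3,"dz": 14.4,"hand": 1}
  ]
}}

```text
clock: 10.45
eef_pos: [610.5, 202.1, 16.4]
tool_rot: [3.14, -0.002, -0.15]
force: [-0.1, 1.1, -1.9]
width: 22.9
gripper_force: 61.5
```

```bash
python3 -c "
from h import *
s,R,p=state();print(s['qpos'])
R,o=brd([610.1,200.9,-.148]);go(R@FL,o+[0,0,14.5])"
```

```text
[ 0.02728344  0.99642648 -0.69418835  1.66479144  0.84473605  0.80508828
 -2.78056637]
t 10.45 d cm [-0.03  0.13  0.19] rv [ 0.001 -0.002 -0.002] w 22.9 F [-0.1  1.1 -1.9]
```

Request:
{"api": "send_rows", "payload": {
  "series": [
    {"ax": 0,"ay": 0,"az": 0,"dx": 0,"dy": 0,"dz": 0.1,"hand": 0},
    {"ax": 0,"ay": 0,"az": 0,"dx": 0,"dy": 0,"dz": 0.1,"hand": 0},
    {"ax": 0,"ay": 0,"az": 0,"dx": 0,"dy": 0,"dz": 0.1,"hand": 0},
    {"ax": 0,"ay": 0,"az": 0,"dx": 0,"dy": 0,"dz": 0.1,"hand": 0},
    {"ax": 0,"ay": 0,"az": 0,"dx": 0,"dy": 0,"dz": -3,"hand": 0},
    {"ax": 0,"ay": 0,"az": 0,"dx": 0,"dy": 0,"dz": -7,"hand": 0},
    {"ax": 0,"ay": 0,"az": 0.14,"dx": 0,"dy": 0,"dz": -9,"hand": 0},
    {"ax": 0,"ay": 0,"az": 0.28,"dx": 0,"dy": 0,"dz": -9,"hand": 0}
  ]
}}

```text
clock: 11.25
eef_pos: [611.6, 204.8, 109.3]
tool_rot: [-3.137, -0.005, -0.434]
force: [-0.4, 0.6, 0.0]
width: 85.6
gripper_force: 0.0
```

```bash
python3 -c "
from h import *
s,R,p=state();print(s['qpos'])
R,o=brd([610.4,202,-.15]);go(R@np.diag([-1,-1,1.])@FL,o+[0,0,100])"
```

```text
[ 0.02844543  0.85591843 -0.69902884  1.63143517  0.67038451  0.90073288
 -2.93419625]
t 11.25 d cm [0.01 0.31 0.93] rv [-0.008  0.005  2.857] w 85.6 F [-0.4  0.6  0. ]
```

Request:
{"api": "send_rows", "payload": {
  "series": [
    {"ax": 0,"ay": 0,"az": -1.49,"dx": 0,"dy": 0.3,"dz": 0.9,"hand": 0},
    {"ax": 0,"ay": 0,"az": -1.49,"dx": 0,"dy": 0.3,"dz": 0.9,"hand": 0},
    {"ax": 0,"ay": 0,"az": -1.49,"dx": 0,"dy": 0.3,"dz": 0.9,"hand": 0},
    {"ax": 0,"ay": 0,"az": -1.49,"dx": 0,"dy": 0.3,"dz": 0.9,"hand": 0},
    {"ax": 0,"ay": 0,"az": -1.49,"dx": 0,"dy": 0.3,"dz": 0.9,"hand": 0},
    {"ax": 0,"ay": 0,"az": -1.49,"dx": 0,"dy": 0.3,"dz": 0.9,"hand": 0},
    {"ax": 0,"ay": 0,"az": -1.49,"dx": 0,"dy": 0.3,"dz": 0.9,"hand": 0},
    {"ax": 0,"ay": 0,"az": -1.49,"dx": 0,"dy": 0.3,"dz": 0.9,"hand": 0},
    {"ax": 0,"ay": 0,"az": -1.49,"dx": 0,"dy": 0.3,"dz": 0.9,"hand": 0},
    {"ax": 0,"ay": 0,"az": -1.49,"dx": 0,"dy": 0.3,"dz": 0.9,"hand": 0}
  ]
}}

```text
clock: 12.25
eef_pos: [608.4, 200.4, 96.6]
tool_rot: [3.14, 0.001, 1.067]
force: [-0.1, 0.4, 0.0]
width: 85.4
gripper_force: 0.0
```

Request:
{"api": "send_rows", "payload": {
  "series": [
    {"ax": 0,"ay": 0,"az": -1.49,"dx": 0,"dy": 0,"dz": 0,"hand": 0},
    {"ax": 0,"ay": 0,"az": -1.49,"dx": 0,"dy": 0,"dz": 0,"hand": 0},
    {"ax": 0,"ay": 0,"az": -1.49,"dx": 0,"dy": 0,"dz": 0,"hand": 0},
    {"ax": 0,"ay": 0,"az": -1.49,"dx": 0,"dy": 0,"dz": 0,"hand": 0},
    {"ax": 0,"ay": 0,"az": -1.49,"dx": 0,"dy": 0,"dz": 0,"hand": 0},
    {"ax": 0,"ay": 0,"az": -1.49,"dx": 0,"dy": 0,"dz": 0,"hand": 0},
    {"ax": 0,"ay": 0,"az": -1.49,"dx": 0,"dy": 0,"dz": 0,"hand": 0},
    {"ax": 0,"ay": 0,"az": -1.49,"dx": 0,"dy": 0,"dz": 0,"hand": 0},
    {"ax": 0,"ay": 0,"az": -1.49,"dx": 0,"dy": 0,"dz": 0,"hand": 0},
    {"ax": 0,"ay": 0,"az": -1.49,"dx": 0,"dy": 0,"dz": 0,"hand": 0}
  ]
}}

```text
clock: 13.25
eef_pos: [608.5, 200.4, 96.6]
tool_rot: [-3.141, 0.002, 2.557]
force: [-0.4, 0.5, -0.5]
width: 85.3
gripper_force: 0.0
```

```bash
sed -i 's/^FL=.*/FL=np.diag([-1.,1,-1])/' h.py; python3 -c "
from h import *
s,R,p=state();print(s['qpos'])
R,o=brd([610.4,202,-.15]);go(R@FL,o+[0,0,14])"
```

```text
[ 0.23722442  1.09206073 -1.20217983  1.63870163  1.08606334  1.2140463
 -0.23491535]
t 13.25 d cm [-0.06  0.24  8.26] rv [-0.001  0.002 -0.434] w 85.3 F [-0.4  0.5 -0.5]
```

Request:
{"api": "send_rows", "payload": {
  "series": [
    {"ax": 0,"ay": 0,"az": -0.15,"dx": 0.1,"dy": 0.2,"dz": 0,"hand": 0},
    {"ax": 0,"ay": 0,"az": -0.3,"dx": 0.1,"dy": 0.2,"dz": 0,"hand": 0},
    {"ax": 0,"ay": 0,"az": -0.434,"dx": 0.1,"dy": 0.2,"dz": 0,"hand": 0},
    {"ax": 0,"ay": 0,"az": -0.434,"dx": 0.1,"dy": 0.2,"dz": 4,"hand": 0},
    {"ax": 0,"ay": 0,"az": -0.434,"dx": 0.1,"dy": 0.2,"dz": 7,"hand": 0},
    {"ax": 0,"ay": 0,"az": -0.434,"dx": 0.1,"dy": 0.2,"dz": 8.2,"hand": 0},
    {"ax": 0,"ay": 0,"az": -0.434,"dx": 0.1,"dy": 0.2,"dz": 8.2,"hand": 0}
  ]
}}

```text
clock: 13.95
eef_pos: [607.9, 202.0, 13.0]
tool_rot: [-3.139, -0.001, 2.986]
force: [1.0, 0.4, 0.5]
width: 85.5
gripper_force: 0.0
```

```bash
python3 -c "
from h import *
s,R,p=state();print(s['qpos'])
R,o=brd([609,202,-.15]);go(R@FL,o+[0,0,14])"
```

```text
[ 0.21286173  1.20058846 -1.13691799  1.66339306  1.20416023  1.13635588
  0.12927295]
t 13.95 d cm [-0.11  0.02 -0.1 ] rv [-0.003 -0.001 -0.006] w 85.5 F [1.  0.4 0.5]
```

Well aligned. Closing and lifting a little.

Request:
{"api": "send_rows", "payload": {
  "series": [
    {"ax": 0,"ay": 0,"az": 0,"dx": -0.1,"dy": 0,"dz": -0.1,"hand": 1},
    {"ax": 0,"ay": 0,"az": 0,"dx": -0.1,"dy": 0,"dz": -0.1,"hand": 1},
    {"ax": 0,"ay": 0,"az": 0,"dx": -0.1,"dy": 0,"dz": -0.1,"hand": 1},
    {"ax": 0,"ay": 0,"az": 0,"dx": -0.1,"dy": 0,"dz": -0.1,"hand": 1},
    {"ax": 0,"ay": 0,"az": 0,"dx": -0.1,"dy": 0,"dz": -0.1,"hand": 1},
    {"ax": 0,"ay": 0,"az": 0,"dx": -0.1,"dy": 0,"dz": -0.1,"hand": 1},
    {"ax": 0,"ay": 0,"az": 0,"dx": -0.1,"dy": 0,"dz": -0.1,"hand": 1}
  ]
}}

```text
clock: 14.65
eef_pos: [610.3, 202.7, 16.6]
tool_rot: [-3.141, 0.003, 2.985]
force: [0.5, -0.4, 5.7]
width: 23.1
gripper_force: 60.5
```

Request:
{"api": "send_rows", "payload": {
  "series": [
    {"ax": 0,"ay": 0,"az": 0,"dx": 0,"dy": 0,"dz": -3,"hand": 1},
    {"ax": 0,"ay": 0,"az": 0,"dx": 0,"dy": 0,"dz": -8,"hand": 1},
    {"ax": 0,"ay": 0,"az": 0,"dx": 0,"dy": 0,"dz": -13,"hand": 1},
    {"ax": 0,"ay": 0,"az": 0,"dx": 0,"dy": 0,"dz": -18,"hand": 1}
  ]
}}

```text
clock: 15.05
eef_pos: [609.0, 202.3, 196.5]
tool_rot: [-3.14, -0.0, 2.986]
force: [1.1, -0.1, -2.4]
width: 23.1
gripper_force: 59.5
```

```bash
python3 -c "
from h import *
s,R,p=state();print(s['qpos'])
where();gf(0,0,160)"
```

```text
[ 0.23556391  0.93965112 -1.20553352  1.55864844  0.90438108  1.28768908
  0.31160929]
TCP in frame [-53.  412.3 141.8] [0.033 0.418 0.164]
t 15.05 d cm [  2.78 -41.35  -3.74] rv [ 0.033 -0.418  0.164] w 23.1 F [ 1.1 -0.1 -2.4]
```

Request:
{"api": "send_rows", "payload": {
  "series": [
    {"ax": 0.005,"ay": -0.06,"az": 0.02,"dx": 0.3,"dy": -5,"dz": -3.5,"hand": 1},
    {"ax": 0.01,"ay": -0.12,"az": 0.05,"dx": 0.8,"dy": -9.5,"dz": -3.7,"hand": 1},
    {"ax": 0.015,"ay": -0.18,"az": 0.07,"dx": 1.2,"dy": -14,"dz": -3.7,"hand": 1},
    {"ax": 0.02,"ay": -0.24,"az": 0.1,"dx": 1.6,"dy": -18.5,"dz": -3.7,"hand": 1},
    {"ax": 0.024,"ay": -0.3,"az": 0.12,"dx": 2,"dy": -23,"dz": -3.7,"hand": 1},
    {"ax": 0.028,"ay": -0.36,"az": 0.14,"dx": 2.4,"dy": -27.5,"dz": -3.7,"hand": 1},
    {"ax": 0.033,"ay": -0.418,"az": 0.164,"dx": 2.8,"dy": -32,"dz": -3.7,"hand": 1},
    {"ax": 0.033,"ay": -0.418,"az": 0.164,"dx": 2.8,"dy": -36.5,"dz": -3.7,"hand": 1},
    {"ax": 0.033,"ay": -0.418,"az": 0.164,"dx": 2.8,"dy": -41.3,"dz": -3.7,"hand": 1},
    {"ax": 0.033,"ay": -0.418,"az": 0.164,"dx": 2.8,"dy": -41.3,"dz": -3.7,"hand": 1}
  ]
}}

```text
clock: 16.05
eef_pos: [513.7, -210.4, 231.2]
tool_rot: [-3.137, 0.416, 2.806]
force: [0.2, 0.2, -2.5]
width: 22.8
gripper_force: 59.9
```

Request:
{"api": "send_rows", "payload": {
  "series": [
    {"ax": 0,"ay": 0,"az": 0,"dx": 0,"dy": 0,"dz": 0,"hand": 1},
    {"ax": 0,"ay": 0,"az": 0,"dx": 0,"dy": 0,"dz": 0,"hand": 1}
  ]
}}

```text
clock: 16.25
eef_pos: [517.7, -199.7, 233.1]
tool_rot: [3.14, 0.42, 2.82]
force: [-0.7, 0.5, -1.8]
width: 23.1
gripper_force: 59.9
```

```bash
python3 -c "
from h import *
s,R,p=state();print(s['qpos'])
where();gf(0,0,85)"
```

```text
[ 1.1269464   0.58638226 -1.19001235  2.15535246  1.23492195  0.65749351
  0.37295538]
TCP in frame [ -1.    2.1 158.6] [ 0.002 -0.001  0.001]
t 16.25 d cm [-0.09 -0.22  7.36] rv [0.002 0.001 0.001] w 23.1 F [-0.7  0.5 -1.8]
```

Request:
{"api": "send_rows", "payload": {
  "series": [
    {"ax": 0.002,"ay": 0,"az": 0,"dx": -0.1,"dy": -0.2,"dz": 2,"hand": 1},
    {"ax": 0.002,"ay": 0,"az": 0,"dx": -0.1,"dy": -0.2,"dz": 4.5,"hand": 1},
    {"ax": 0.002,"ay": 0,"az": 0,"dx": -0.1,"dy": -0.2,"dz": 6.5,"hand": 1},
    {"ax": 0.002,"ay": 0,"az": 0,"dx": -0.1,"dy": -0.2,"dz": 7.4,"hand": 1},
    {"ax": 0.002,"ay": 0,"az": 0,"dx": -0.1,"dy": -0.2,"dz": 7.4,"hand": 1},
    {"ax": 0.002,"ay": 0,"az": 0,"dx": -0.1,"dy": -0.2,"dz": 7.4,"hand": 1}
  ]
}}

```text
clock: 16.85
eef_pos: [547.0, -211.3, 166.5]
tool_rot: [-3.141, 0.421, 2.821]
force: [0.3, 0.0, -1.0]
width: 22.8
gripper_force: 59.9
```

```bash
python3 - <<'E'
from h import *
from cell import get_image
import cv2
where();s,R,p=state();print(s["qpos"])
g=get_image("wrist"); np.savez("pics/w4.npz",Rt=R,pt=p,**{k:np.array(g[k]) for k in("pixels","mtx","R","t")})
im=g["pixels"][:,:,::-1].copy()
F=np.array([(-77,62,-8),(-77,-62,-8),(-77,62,32),(-82.5,0,12),(31,67.5,12),(31,-67.5,12)]) ; print(proj(g,F@Rf.T+of).round().tolist())
cv2.imwrite("pics/w4.png",cv2.resize(im[20:420,60:580],None,fx=1.5,fy=1.5,interpolation=cv2.INTER_CUBIC))
E
```

```text
TCP in frame [ 0.6  0.4 85. ] [-0.    -0.002  0.001]
[ 1.00241551  0.71646867 -1.04659738  2.15013013  1.48761536  0.64329689
  0.17563284]
[[407.0, 129.0], [224.0, 128.0], [425.0, 127.0], [315.0, 118.0], [410.0, 287.0], [220.0, 287.0]]
```

View pics/w4.png

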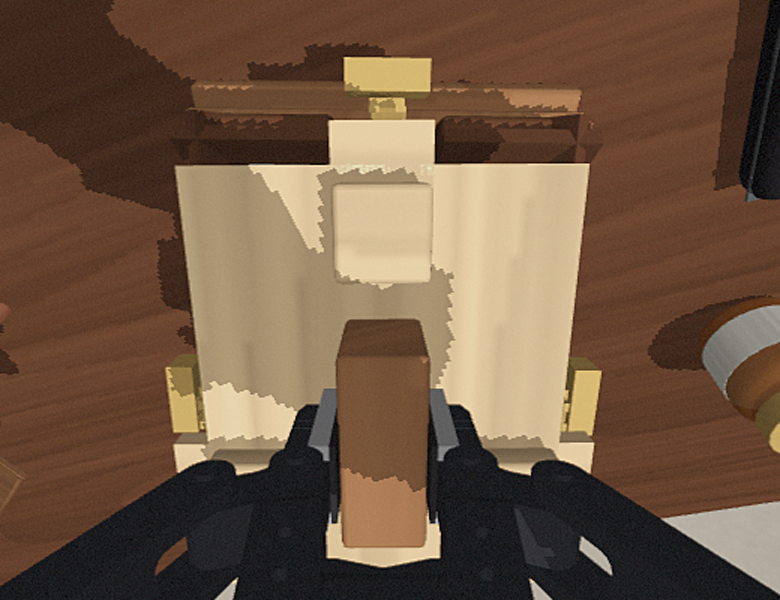

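The held board is centred on the catches: its corners are at crop (176,166) and (589,163), its low tab at (330 to 435,121), and the low catch centre at x≈388. I'll fit the board in the hand and then lower it.

```bash
python3 - <<'E'
from h import *
g=load("w4");Rt,pt=g["Rt"],g["pt"]
full=lambda L:np.array([(60+(u+.5)/1.5-.5,20+(v+.5)/1.5-.5) for u,v in L])
P=[(-75,-60,8),(-75,60,8),(-87,-15,8),(-87,15,8),(-29,-12,44),(-29,12,44)]
po=full([(176,166),(589,163),(330,121),(435,121),(336,357),(428,357)])
hb=lambda p:(Rt@FL@Ro.from_rotvec([0,p[4],p[3]]).as_matrix(),pt+Rt@FL@p[:3])
p,r=fit(hb,np.array([0,0,-14,0,0.]),[(g,P,po)]);print("x y z yaw pitch",p.round(3),r.round(1).tolist())
Rb,ob=hb(p);print("in frame",Rf.T@(ob-of))
where();gf(1,1,45)
E
```

```text
x y z yaw pitch [-5.7300e-01 -8.2000e-02 -1.8743e+01  5.0000e-03  2.2000e-02] [[0.6, -0.2], [-0.6, 0.5], [-0.4, -0.2], [-0.1, -0.6], [-0.5, 0.3], [1.9, 0.1]]
in frame [ 0.10175886  0.29851941 66.25490975]
TCP in frame [ 0.8 -0.1 85.2] [-0.001 -0.002  0.001]
t 16.9 d cm [-0.01  0.11  4.02] rv [-0.001  0.002  0.001] w 23.3 F [-0.5  0.4 -1. ]
```

Request:
{"api": "send_rows", "payload": {
  "series": [
    {"ax": 0,"ay": 0,"az": 0,"dx": -0.1,"dy": 0.1,"dz": 1,"hand": 1},
    {"ax": 0,"ay": 0,"az": 0,"dx": -0.1,"dy": 0.1,"dz": 2,"hand": 1},
    {"ax": 0,"ay": 0,"az": 0,"dx": -0.1,"dy": 0.1,"dz": 3,"hand": 1},
    {"ax": 0,"ay": 0,"az": 0,"dx": -0.1,"dy": 0.1,"dz": 3.7,"hand": 1},
    {"ax": 0,"ay": 0,"az": 0,"dx": -0.1,"dy": 0.1,"dz": 4,"hand": 1},
    {"ax": 0,"ay": 0,"az": 0,"dx": -0.1,"dy": 0.1,"dz": 4,"hand": 1}
  ]
}}

```text
clock: 17.5
eef_pos: [563.2, -217.2, 129.5]
tool_rot: [-3.141, 0.42, 2.819]
force: [0.3, -0.6, -2.0]
width: 23.0
gripper_force: 59.9
```

```bash
python3 -c "
from h import *
s,R,p=state();print(s['qpos'],(Rf.T@s['force']).round(1))
where();gf(1,1,34)"
```

```text
[ 0.95830847  0.79860575 -0.99828864  2.13340433  1.60964225  0.65908204
  0.08826537] [-0.3 -0.5 -2. ]
TCP in frame [ 1.4 -0.1 44.2] [-0.001 -0.001 -0.001]
t 17.5 d cm [0.04 0.11 1.02] rv [-0.001  0.001 -0.001] w 23.0 F [ 0.3 -0.6 -2. ]
```

Request:
{"api": "send_rows", "payload": {
  "series": [
    {"ax": 0,"ay": 0,"az": 0,"dx": 0,"dy": 0.1,"dz": 0.4,"hand": 1},
    {"ax": 0,"ay": 0,"az": 0,"dx": 0,"dy": 0.1,"dz": 0.8,"hand": 1},
    {"ax": 0,"ay": 0,"az": 0,"dx": 0,"dy": 0.1,"dz": 1,"hand": 1},
    {"ax": 0,"ay": 0,"az": 0,"dx": 0,"dy": 0.1,"dz": 1,"hand": 1}
  ]
}}

```text
clock: 17.9
eef_pos: [567.3, -217.6, 120.4]
tool_rot: [-3.14, 0.42, 2.819]
force: [0.2, 0.4, -2.6]
width: 22.9
gripper_force: 59.9
```

```bash
python3 -c "
from h import *
s,R,p=state();print((Rf.T@s['force']).round(1))
where()"
```

```text
[-1.   0.5 -2.4]
TCP in frame [ 1.3  0.8 34.2] [-0.002 -0.001 -0.001]
```

Request:
{"api": "send_rows", "payload": {
  "series": [
    {"ax": 0,"ay": 0,"az": 0,"dx": 0,"dy": 0,"dz": 0.1,"hand": 1},
    {"ax": 0,"ay": 0,"az": 0,"dx": 0,"dy": 0,"dz": 0.1,"hand": 0},
    {"ax": 0,"ay": 0,"az": 0,"dx": 0,"dy": 0,"dz": 0.1,"hand": 0},
    {"ax": 0,"ay": 0,"az": 0,"dx": 0,"dy": 0,"dz": 0.1,"hand": 0},
    {"ax": 0,"ay": 0,"az": 0,"dx": 0,"dy": 0,"dz": 0.1,"hand": 0},
    {"ax": 0,"ay": 0,"az": 0,"dx": 0,"dy": 0,"dz": -3,"hand": 0},
    {"ax": 0,"ay": 0,"az": 0,"dx": 0,"dy": 0,"dz": -7,"hand": 0},
    {"ax": 0,"ay": 0,"az": 0,"dx": 0,"dy": 0,"dz": -9,"hand": 0.5},
    {"ax": 0,"ay": 0,"az": 0,"dx": 0,"dy": 0,"dz": -9,"hand": 1},
    {"ax": 0,"ay": 0,"az": 0,"dx": 0,"dy": 0,"dz": -9,"hand": 1}
  ]
}}

```text
clock: 18.9
eef_pos: [532.5, -206.4, 203.0]
tool_rot: [-3.139, 0.421, 2.819]
force: [0.6, -0.1, -0.3]
width: 43.6
gripper_force: 0.0
```

```bash
python3 - <<'E'
from h import *
from cell import get_image
import cv2
where();s,R,p=state()
g=get_image("wrist"); np.savez("pics/w5.npz",Rt=R,pt=p,**{k:np.array(g[k]) for k in("pixels","mtx","R","t")})
im=g["pixels"][:,:,::-1].copy()
B=np.array([(31,44,20),(31,-44,20),(-56,0,20),(-75,60,8),(-75,-60,8),(-87,0,8)])+[0,0,15]
print(proj(g,B@Rf.T+of).round().tolist())
cv2.imwrite("pics/w5.png",cv2.resize(im[20:420,60:580],None,fx=1.5,fy=1.5,interpolation=cv2.INTER_CUBIC))
gf(31,44,55)
E
```

```text
TCP in frame [  1.6   0.4 124.6] [-0.003 -0.002 -0.001]
[[373.0, 276.0], [257.0, 276.0], [315.0, 159.0], [401.0, 130.0], [230.0, 130.0], [315.0, 112.0]]
t 18.95 d cm [-2.98  4.37  6.89] rv [-0.002  0.001 -0.001] w 35.8 F [-0.  -0.  -0.7]
```

View pics/w5.png

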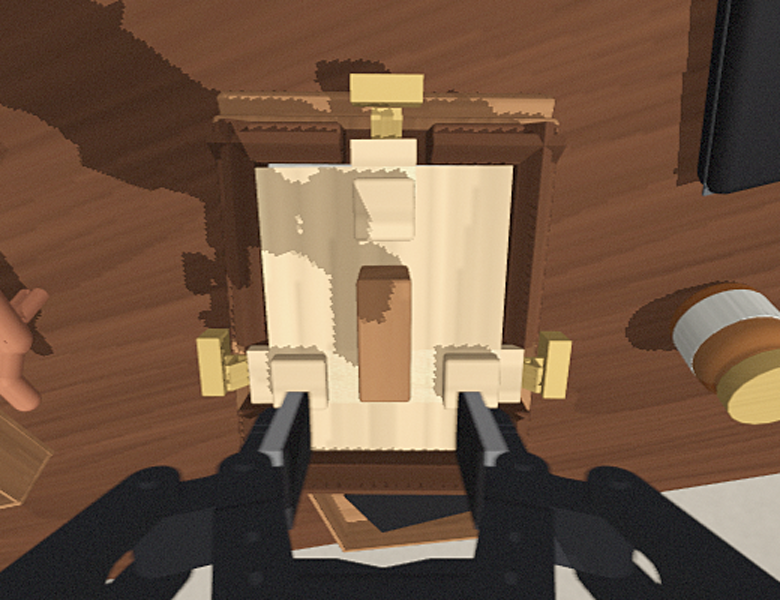

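The board lies in the frame on its catches, with the low pad at crop (384,209), exactly as predicted. Now the left pad with shut fingers.

Request:
{"api": "send_rows", "payload": {
  "series": [
    {"ax": 0,"ay": 0,"az": 0,"dx": -1.5,"dy": 2.2,"dz": 1,"hand": 1},
    {"ax": 0,"ay": 0,"az": 0,"dx": -3,"dy": 4.4,"dz": 2,"hand": 1},
    {"ax": 0,"ay": 0,"az": 0,"dx": -3,"dy": 4.4,"dz": 4,"hand": 1},
    {"ax": 0,"ay": 0,"az": 0,"dx": -3,"dy": 4.4,"dz": 6.5,"hand": 1},
    {"ax": 0,"ay": 0,"az": 0,"dx": -3,"dy": 4.4,"dz": 7.5,"hand": 1},
    {"ax": 0,"ay": 0,"az": 0,"dx": -3,"dy": 4.4,"dz": 7.5,"hand": 1}
  ]
}}

```text
clock: 19.55
eef_pos: [600.7, -182.3, 144.0]
tool_rot: [-3.141, 0.416, 2.819]
force: [-0.7, 0.1, -0.2]
width: -0.3
gripper_force: 0.0
```

```bash
python3 -c "
from h import *
s,R,p=state();print(s['qpos'],(Rf.T@s['force']).round(1))
where();gf(31,44,20)"
```

```text
[ 0.85335214  0.78528682 -0.98716222  2.05833038  1.50310002  0.68762331
  0.12396826] [-0.7 -0.2  0.1]
TCP in frame [29.7 44.9 47.4] [-0.001  0.003 -0.001]
t 19.55 d cm [-0.14 -0.09  2.74] rv [-0.001 -0.003 -0.001] w -0.3 F [-0.7  0.1 -0.2]
```

Request:
{"api": "send_rows", "payload": {
  "series": [
    {"ax": 0,"ay": 0,"az": 0,"dx": -0.1,"dy": -0.1,"dz": 0.8,"hand": 1},
    {"ax": 0,"ay": 0,"az": 0,"dx": -0.1,"dy": -0.1,"dz": 1.3,"hand": 1},
    {"ax": 0,"ay": 0,"az": 0,"dx": -0.1,"dy": -0.1,"dz": 1.8,"hand": 1},
    {"ax": 0,"ay": 0,"az": 0,"dx": -0.1,"dy": -0.1,"dz": 2.2,"hand": 1},
    {"ax": 0,"ay": 0,"az": 0,"dx": -0.1,"dy": -0.1,"dz": 2.5,"hand": 1},
    {"ax": 0,"ay": 0,"az": 0,"dx": -0.1,"dy": -0.1,"dz": 2.5,"hand": 1}
  ]
}}

```text
clock: 20.15
eef_pos: [611.6, -187.1, 123.8]
tool_rot: [-3.14, 0.42, 2.819]
force: [0.1, 0.5, 0.4]
width: -0.1
gripper_force: 0.0
```

```bash
python3 -c "
from h import *
s,R,p=state();print((Rf.T@s['force']).round(1))
where()"
```

```text
[0.1 0.5 0.4]
TCP in frame [32.3 43.7 24.2] [-0.001 -0.001 -0.001]
```

Request:
{"api": "send_rows", "payload": {
  "series": [
    {"ax": 0,"ay": 0,"az": 0,"dx": 0,"dy": 0,"dz": 0.2,"hand": 1},
    {"ax": 0,"ay": 0,"az": 0,"dx": 0,"dy": 0,"dz": 0.3,"hand": 1},
    {"ax": 0,"ay": 0,"az": 0,"dx": 0,"dy": 0,"dz": 0.3,"hand": 1}
  ]
}}

```text
clock: 20.45
eef_pos: [612.4, -187.2, 122.5]
tool_rot: [-3.139, 0.421, 2.82]
force: [-8.1, 0.9, 13.2]
width: -0.3
gripper_force: 7.0
```

```bash
python3 - <<'E'
from h import *
from cell import get_image
import cv2
s,R,p=state();print((Rf.T@s['force']).round(1))
where()
g=get_image("wrist"); np.savez("pics/w6.npz",Rt=R,pt=p,**{k:np.array(g[k]) for k in("pixels","mtx","R","t")})
im=g["pixels"][:,:,::-1].copy()
B=np.array([(31,-44,20),(-56,0,20),(-75,60,8),(-75,-60,8)])
for z in(0,15):print(proj(g,(B+[0,0,z])@Rf.T+of).round().tolist())
cv2.imwrite("pics/w6.png",cv2.resize(im[20:420,60:580],None,fx=1.5,fy=1.5,interpolation=cv2.INTER_CUBIC))
E
```

```text
[-1.9 -1.7 15.3]
TCP in frame [32.5 43.9 22.6] [-0.003 -0.002  0.   ]
[[134.0, 290.0], [208.0, 95.0], [354.0, 51.0], [72.0, 51.0]]
[[116.0, 305.0], [195.0, 91.0], [358.0, 41.0], [44.0, 41.0]]
```

View pics/w6.png

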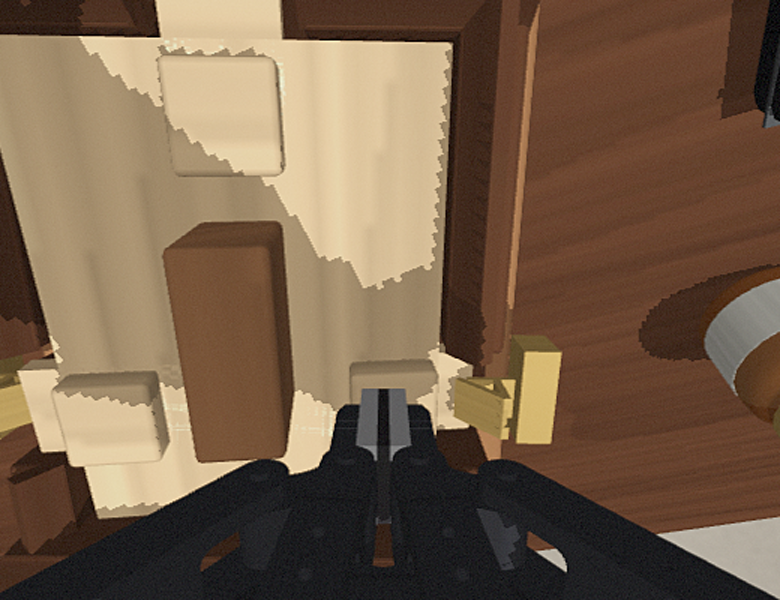

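The left catch's wedge now overlaps the tab end (crop 455 to 513), with 15 N at the seat, which suggests a snap. I'll press a touch more, lift, and go to the right pad.

Request:
{"api": "send_rows", "payload": {
  "series": [
    {"ax": 0,"ay": 0,"az": 0,"dx": 0,"dy": 0,"dz": 0.15,"hand": 1},
    {"ax": 0,"ay": 0,"az": 0,"dx": 0,"dy": 0,"dz": 0.15,"hand": 1}
  ]
}}

```text
clock: 20.7
eef_pos: [612.6, -187.3, 122.1]
tool_rot: [-3.137, 0.422, 2.821]
force: [-14.5, 2.0, 23.0]
width: -0.0
gripper_force: 13.0
```

Request:
{"api": "send_rows", "payload": {
  "series": [
    {"ax": 0,"ay": 0,"az": 0,"dx": 0,"dy": 0,"dz": -1,"hand": 1},
    {"ax": 0,"ay": 0,"az": 0,"dx": 0,"dy": 0,"dz": -4.5,"hand": 1},
    {"ax": 0,"ay": 0,"az": 0,"dx": 0,"dy": -4,"dz": -5,"hand": 1},
    {"ax": 0,"ay": 0,"az": 0,"dx": 0,"dy": -8.8,"dz": -5,"hand": 1},
    {"ax": 0,"ay": 0,"az": 0,"dx": 0,"dy": -8.8,"dz": -4,"hand": 1},
    {"ax": 0,"ay": 0,"az": 0,"dx": 0,"dy": -8.8,"dz": -2.5,"hand": 1},
    {"ax": 0,"ay": 0,"az": 0,"dx": 0,"dy": -8.8,"dz": -2.5,"hand": 1}
  ]
}}

```text
clock: 21.4
eef_pos: [575.1, -268.4, 141.4]
tool_rot: [-3.141, 0.418, 2.817]
force: [-0.7, 1.2, 0.1]
width: 0.2
gripper_force: 0.0
```

```bash
python3 -c "
from h import *
s,R,p=state();print(s['qpos'],(Rf.T@s['force']).round(1))
where();gf(31.5,-44,22)"
```

```text
[ 1.02632643  0.79340106 -0.97469462  2.04123466  1.47533167  0.61261707
  0.32012729] [-0.9  0.9  0.5]
TCP in frame [ 31.3 -44.9  43.8] [-0.002  0.001 -0.002]
t 21.4 d cm [-0.02  0.1   2.18] rv [-0.002 -0.001 -0.002] w 0.2 F [-0.7  1.2  0.1]
```

Request:
{"api": "send_rows", "payload": {
  "series": [
    {"ax": 0,"ay": 0,"az": 0,"dx": 0,"dy": 0.1,"dz": 0.6,"hand": 1},
    {"ax": 0,"ay": 0,"az": 0,"dx": 0,"dy": 0.1,"dz": 1.1,"hand": 1},
    {"ax": 0,"ay": 0,"az": 0,"dx": 0,"dy": 0.1,"dz": 1.5,"hand": 1},
    {"ax": 0,"ay": 0,"az": 0,"dx": 0,"dy": 0.1,"dz": 1.9,"hand": 1},
    {"ax": 0,"ay": 0,"az": 0,"dx": 0,"dy": 0.1,"dz": 2.2,"hand": 1},
    {"ax": 0,"ay": 0,"az": 0,"dx": 0,"dy": 0.1,"dz": 2.3,"hand": 1},
    {"ax": 0,"ay": 0,"az": 0,"dx": 0,"dy": 0.1,"dz": 2.3,"hand": 1}
  ]
}}

```text
clock: 22.1
eef_pos: [585.1, -269.7, 121.7]
tool_rot: [-3.14, 0.42, 2.819]
force: [0.5, 0.2, -0.1]
width: 0.0
gripper_force: 0.0
```

```bash
python3 -c "
from h import *
s,R,p=state();print((Rf.T@s['force']).round(1))
where()"
```

```text
[ 0.3  0.3 -0.2]
TCP in frame [ 32.3 -43.   21.8] [-0.001 -0.001 -0.   ]
```

Request:
{"api": "send_rows", "payload": {
  "series": [
    {"ax": 0,"ay": 0,"az": 0,"dx": 0,"dy": 0,"dz": 0.2,"hand": 1},
    {"ax": 0,"ay": 0,"az": 0,"dx": 0,"dy": 0,"dz": 0.4,"hand": 1},
    {"ax": 0,"ay": 0,"az": 0,"dx": 0,"dy": 0,"dz": 0.4,"hand": 1}
  ]
}}

```text
clock: 22.4
eef_pos: [585.8, -270.0, 120.4]
tool_rot: [-3.137, 0.421, 2.821]
force: [-14.9, 2.9, 24.0]
width: 0.3
gripper_force: 13.5
```

```bash
python3 -c "
from h import *
s,R,p=state();print((Rf.T@s['force']).round(1))
where();gf(-55,0,55)"
```

```text
[-4.  -2.  28.1]
TCP in frame [ 32.5 -43.   20.3] [-0.004 -0.002  0.001]
t 22.4 d cm [ 8.74  4.3  -3.5 ] rv [-0.004  0.002  0.001] w 0.3 F [-14.9   2.9  24. ]
```

Request:
{"api": "send_rows", "payload": {
  "series": [
    {"ax": 0,"ay": 0,"az": 0,"dx": 0,"dy": 0,"dz": -1.5,"hand": 1},
    {"ax": 0,"ay": 0,"az": 0,"dx": 0,"dy": 0,"dz": -5.5,"hand": 1},
    {"ax": 0,"ay": 0,"az": 0,"dx": 4,"dy": 1,"dz": -5.5,"hand": 1},
    {"ax": 0,"ay": 0,"az": 0,"dx": 8,"dy": 2.5,"dz": -5.5,"hand": 1},
    {"ax": 0,"ay": 0,"az": 0,"dx": 8.7,"dy": 4.3,"dz": -5,"hand": 1},
    {"ax": 0,"ay": 0,"az": 0,"dx": 8.7,"dy": 4.3,"dz": -3.5,"hand": 1},
    {"ax": 0,"ay": 0,"az": 0,"dx": 8.7,"dy": 4.3,"dz": -2.5,"hand": 1},
    {"ax": 0,"ay": 0,"az": 0,"dx": 8.7,"dy": 4.3,"dz": -2.5,"hand": 1}
  ]
}}

```text
clock: 23.2
eef_pos: [515.4, -201.5, 104.4]
tool_rot: [-3.141, 0.419, 2.818]
force: [0.6, 0.1, -0.3]
width: -0.0
gripper_force: 0.0
```

```bash
python3 -c "
from h import *
s,R,p=state();print(s['qpos'],(Rf.T@s['force']).round(1))
where();gf(-56,0,20)"
```

```text
[ 0.95077236  0.80331257 -0.96754441  2.27656874  1.81972221  0.66085547
 -0.15893073] [ 0.4  0.2 -0.5]
TCP in frame [-54.8  -0.3  41.8] [-0.001 -0.    -0.002]
t 23.2 d cm [0.12 0.03 2.18] rv [-0.001  0.    -0.002] w -0.0 F [ 0.6  0.1 -0.3]
```

Request:
{"api": "send_rows", "payload": {
  "series": [
    {"ax": 0,"ay": 0,"az": 0,"dx": 0.1,"dy": 0,"dz": 0.5,"hand": 1},
    {"ax": 0,"ay": 0,"az": 0,"dx": 0.1,"dy": 0,"dz": 1,"hand": 1},
    {"ax": 0,"ay": 0,"az": 0,"dx": 0.1,"dy": 0,"dz": 1.4,"hand": 1},
    {"ax": 0,"ay": 0,"az": 0,"dx": 0.1,"dy": 0,"dz": 1.8,"hand": 1},
    {"ax": 0,"ay": 0,"az": 0,"dx": 0.1,"dy": 0,"dz": 2.1,"hand": 1},
    {"ax": 0,"ay": 0,"az": 0,"dx": 0.1,"dy": 0,"dz": 2.1,"hand": 1}
  ]
}}

```text
clock: 23.8
eef_pos: [522.4, -203.9, 85.6]
tool_rot: [-3.14, 0.42, 2.819]
force: [-0.2, 0.4, 0.1]
width: -0.2
gripper_force: 0.0
```

```bash
python3 -c "
from h import *
s,R,p=state();print((Rf.T@s['force']).round(1))
where()"
```

```text
[-0.3  0.3  0.2]
TCP in frame [-55.7  -0.4  21.5] [-0.002 -0.001 -0.001]
```

Request:
{"api": "send_rows", "payload": {
  "series": [
    {"ax": 0,"ay": 0,"az": 0,"dx": 0,"dy": 0,"dz": 0.2,"hand": 1},
    {"ax": 0,"ay": 0,"az": 0,"dx": 0,"dy": 0,"dz": 0.4,"hand": 1},
    {"ax": 0,"ay": 0,"az": 0,"dx": 0,"dy": 0,"dz": 0.4,"hand": 1}
  ]
}}

```text
clock: 24.1
eef_pos: [523.6, -204.1, 83.4]
tool_rot: [-3.138, 0.421, 2.821]
force: [-7.3, 0.3, 16.4]
width: -0.1
gripper_force: 8.8
```

```bash
python3 -c "
from h import *
s,R,p=state();print((Rf.T@s['force']).round(1))
where()"
```

```text
[ 0.3 -2.  17.8]
TCP in frame [-55.5  -0.2  19.1] [-0.003 -0.003  0.001]
```

Request:
{"api": "send_rows", "payload": {
  "series": [
    {"ax": 0,"ay": 0,"az": 0,"dx": 0,"dy": 0,"dz": 0.2,"hand": 1},
    {"ax": 0,"ay": 0,"az": 0,"dx": 0,"dy": 0,"dz": -1.5,"hand": 1},
    {"ax": 0,"ay": 0,"az": 0,"dx": 0,"dy": 0,"dz": -5.5,"hand": 1},
    {"ax": 0,"ay": 0,"az": 0,"dx": -3,"dy": 0,"dz": -9,"hand": 1},
    {"ax": 0,"ay": 0,"az": 0,"dx": -5.7,"dy": 0,"dz": -12,"hand": 1},
    {"ax": 0,"ay": 0,"az": 0,"dx": -5.7,"dy": 0,"dz": -12,"hand": 1},
    {"ax": 0,"ay": 0,"az": 0,"dx": -5.7,"dy": 0,"dz": -12,"hand": 1}
  ]
}}

```text
clock: 24.8
eef_pos: [528.3, -205.5, 217.3]
tool_rot: [-3.139, 0.424, 2.819]
force: [-0.1, 0.2, -1.5]
width: 0.0
gripper_force: 0.0
```

```bash
python3 - <<'E'
from h import *
from cell import get_image
import cv2
s,R,p=state();print((Rf.T@s['force']).round(1));where()
g=get_image("wrist"); np.savez("pics/w7.npz",Rt=R,pt=p,**{k:np.array(g[k]) for k in("pixels","mtx","R","t")})
im=g["pixels"][:,:,::-1].copy()
B=np.array([(-75,60,8),(-75,-60,8),(-87,15,8),(-87,-15,8),(-29,12,44),(-29,-12,44),(46,72,8),(46,-72,8)])
for z in(0,15):print(((proj(g,(B+[0,0,z])@Rf.T+of)-[160,70])*2.4).round().tolist())
cv2.imwrite("pics/w7.png",cv2.resize(im[70:320,160:480],None,fx=2.4,fy=2.4,interpolation=cv2.INTER_CUBIC))
E
```

```text
[-0.7  0.2 -1.3]
TCP in frame [  3.4  -0.  139.3] [-0.003 -0.006 -0.001]
[[557.0, 139.0], [191.0, 139.0], [421.0, 100.0], [328.0, 100.0], [414.0, 297.0], [334.0, 297.0], [568.0, 481.0], [181.0, 481.0]]
[[568.0, 138.0], [181.0, 138.0], [423.0, 97.0], [325.0, 97.0], [416.0, 306.0], [332.0, 306.0], [578.0, 498.0], [171.0, 497.0]]
```

View pics/w7.png

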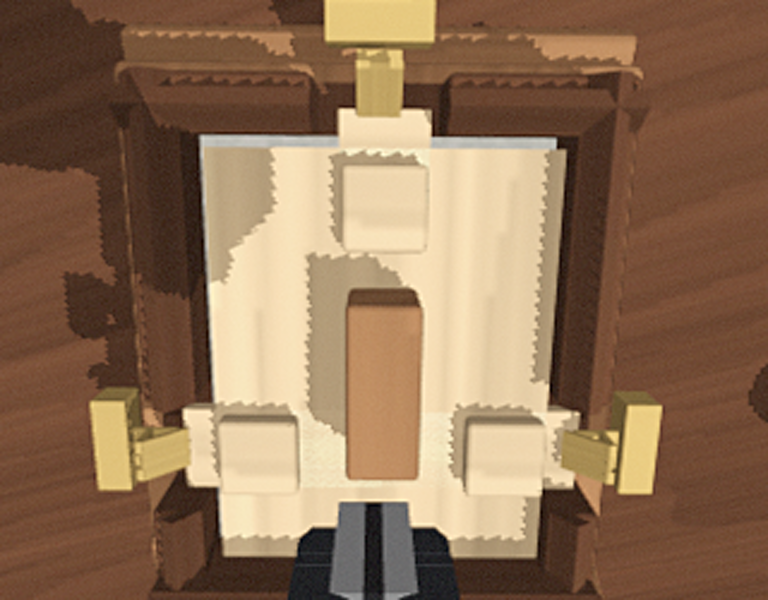

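The board looks home, but the right tab's catch (crop x≈188) barely overlaps the tab and that tab looks slightly larger. I'll fit the board's full pose to check each tab's height.

```bash
python3 - <<'E'
from h import *
g=load("w7")
full=lambda L:np.array([(160+(u+.5)/2.4-.5,70+(v+.5)/2.4-.5) for u,v in L])
P=[(-75,-60,8),(-75,60,8),(-87,-15,8),(-87,15,8),(-29,-12,44),(-29,12,44),(29,-12,44),(29,12,44),(46,-72,8),(16,-72,8),(16,72,8),(46,72,8),(75,-60,8),(75,60,8)]
po=full([(203,147),(566,150),(340,110),(431,110),(347,303),(422,303),(346,479),(418,479),(189,487),(184,406),(579,412),(575,489),(224,556),(536,556)])
hb=lambda p:(Rf@Ro.from_rotvec(p[3:]).as_matrix(),of+Rf@p[:3])
p,r=fit(hb,np.array([0,0,0,0,0,0.]),[(g,P,po)]);print(p.round(3),r.round(1).tolist())
R,o=hb(p)
for n,t in(("L",(31,72,0)),("R",(31,-72,0)),("low",(-87,0,0))):print(n,(Rf.T@(R@np.array(t)+o-of)).round(1))
F=[(31,67.5,12),(31,-67.5,12),(-82.5,0,12)];print(((proj(g,np.array(F)@Rf.T+of)-[160,70])*2.4).round().tolist())
E
```

```text
[ 2.671e+00  2.632e+00 -2.069e+00 -1.000e-03 -1.700e-02 -8.000e-03] [[0.7, -0.1], [-0.4, -0.2], [-0.2, -0.2], [-0.1, 0.1], [-0.8, -0.3], [0.7, -0.0], [-0.2, 0.3], [0.5, 0.6], [-0.1, -0.8], [0.1, 1.0], [0.2, -0.2], [-0.8, -0.4], [0.1, -0.2], [0.1, 0.8]]
L [34.3 74.4 -1.6]
R [ 33.1 -69.6  -1.5]
low [-84.3   3.4  -3.5]
[[561.0, 447.0], [188.0, 447.0], [374.0, 114.0]]
```

All three tabs are level at the seat (-1.5, -1.6 and -3.5 mm in the estimated frame). The catch tips are at their closed positions (562,447), (188,447) and row 115, and the hand is clear. Handing in.

```bash
python3 -c "
from cell import finish_job;print(finish_job())"
```

```text
the job is handed in; nothing more can be done
None
```

I handed the job in at about 25 s of the 53 s allowed. The last camera fit shows all three tabs at the seat with their catches closed over them and the hand clear, but `finish_job` returned no verdict.

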